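# Swap the jar at the back of the paint rack

### The job

Take the tall bottle and the tall can out of the front row of the rack and stand both in the aluminium tray; then fetch the white jar from behind, lifting it over the front rail, and stand it on the middle of the cork coaster, and after that put the low square tin from the work board in the middle of the gap the jar has left. Only then put the bottle and the can back, each exactly where it stood before (it does not matter which way they face). Keep everything upright, leave the two small terracotta pots where they are, and let go of everything.

Things in the scene. Friction and masses are not known exactly. Their poses are not given: they have to be found in the camera images.
- bottle_mid (a point): Tall round amber glass bottle with a paper label and a black cap, loose, about 0.28 kg, standing in the front row of the rack. Body 48 mm diameter up to 82 mm above its foot, then a shoulder and a 26 mm wide cap; 112 mm tall in all. The point is on its axis, half-way up, 56 mm above its foot; z is up its axis.
- can_mid (a point): Tall square steel can with a small round screw cap, loose, about 0.25 kg, standing in the front row of the rack beside the bottle. Body 46 x 46 mm up to 88 mm above its foot, then a 24 mm wide cap; 105 mm tall in all. The point is on its axis, half-way up, 52.5 mm above its foot; x and y are square to its side faces, z is up.
- jar_mid (a point): Squat round white ceramic jar with a flat dark wooden lid (fixed on), loose, about 0.16 kg, 50 mm diameter, straight-sided, 48 mm tall, standing alone in the middle of the rack's back row, behind the bottle and the can. The point is on its axis, half-way up, 24 mm above its foot.
- tin_mid (a point): Low square dark tin with a bright steel lid (fixed on), loose, about 0.12 kg, 44 x 44 mm, 42 mm tall, standing on the paper-covered work board beside the cork coaster; their centres are 90 mm or more apart. The point is at its centre, 21 mm above its foot; x and y are square to its side faces.
- gap (a point): The place in the middle of the rack's back row where the jar stands at the start: centre of a 62 mm square cork inlay, flush with the shelf, at shelf height (20 mm above the table). Axes as the rack's. The two front-row places, also cork inlays, are about 60 mm in front of this point and 45 mm to either side.
- rack: Fixed open-topped wooden shelf rack (white shelf, dark sides), 160 mm deep (x, front to back), 270 mm long (y, to the left seen from the robot). Shelf top 20 mm above the table; end panels 62 mm and back panel 50 mm high; retaining rail along the front, 8 mm thick, top 28 mm above the shelf. The gap is 25 mm behind its middle. Origin: centre of its underside, on the table.
- tray: Empty shallow aluminium tray, fixed, to one side in front of the rack (left or right), 200 mm long (its x) by 150 mm wide (its y), rim 18 mm high, walls 6 mm thick. Origin: centre of its underside, on the table; its inner floor is 6 mm above that.
- coaster: Round cork coaster, fixed on the 12 mm thick plywood work board on the other side from the tray: 80 mm diameter, 6 mm thick. Origin: centre of its underside; its top is 6 mm above that.
- pot_a_mid (a point): Small terracotta pot, loose, 38 mm diameter, 40 mm tall, at the left end of the rack's back row, 94 mm from the gap's centre; a bystander to leave alone. The point is at its centre, 20 mm above its foot.
- pot_b_mid (a point): Small terracotta pot like the other, at the right end of the rack's back row; a bystander to leave alone. The point is at its centre, 20 mm above its foot.
Things that resemble listed ones, but are neither listed nor needed, are in the scene too. There is more than one size of the part that bears bottle_mid; the job needs the smallest.

How it is judged:
By the outcome, as a careful person would: the job done as asked, in the order asked, and still so for the second after the job is handed in, with the robot touching nothing.
It also fails if it takes over 144 s, if anything falls off the work surface, if the arm or the gripper's body presses on something with over 40 N, if the wrist force passes 120 N, or if a joint passes its speed limit or range.

### The arm

A 6-joint arm with a two-finger parallel gripper is mounted at the origin on the work surface. World frame = base frame: x ahead of the robot, y to its left, z up, the work surface at z = 0. Lengths are in m, angles in degrees, forces in N, time in s.
With the tool pointing down it reaches from about 0.325 to 0.775 m from the base axis. Payload 9.3 kg.
Tool frame: the origin (TCP) lies between the finger pads; the fingertips stand 19 mm ahead of it and the grasp point (between the pads) is the TCP (r.tips_ahead is the distance from the TCP to the fingertips, in m); z points along the fingers, y is the direction in which the jaws open and shut (so a half turn about z gives the same grasp; the last joint's range is limited). The gripper opens to 85 mm and grips with 20 to 120 N. Pads are 22 mm wide; open, the fingers measure 114 mm over their backs; the gripper's body (76 mm by 85 mm) begins 54 mm behind the grasp point. The pads swing forward as they close: fully open they stand 13 mm farther back than shut.
Start: joints at [54.912, 14.817, 1.232, 76.415, 0, 81.257], TCP at [0.244, 0.493, 0.25] pointing down, gripper open.
Joint ranges: [-174.27, 174.27], [-52.1, 104.24], [-59.71, 78.15], [-110.17, 111.67], [-87.03, 83.33], [-180, 180]. Speed limits (degrees/s): [127.2, 127.2, 159.86, 180, 180, 180].

### API

Orientations are given as a 3x3 rotation matrix whose columns are the frame's x, y, z axes.
In Python, from rig import r, optics, ticket gives the robot as it stands. The module is installed in compiled form; this text tells all that it offers.
- The arm moves only by the tool send_rows, never from a script. Its argument "series" is one flat list of numbers, 5 for each row, row after row: the shift along the tool's x, y, z in cm, then the turn about the tool's z in rad, then the closure, from -1 (fully open) to 1 (shut), so that 0 is half open. A call has 1 to 10 rows; each row is the pose to reach, as a shift and turn from the pose commanded when the call began, along the tool's axes at that moment; what a row does not reach only later rows make up. A row lasts 1/8 s, in which the tool goes at most 62.5 mm and 10.7 degrees, less where a joint would pass 70% of its speed; a pose out of reach is approached as far as the arm can. A call with a gripper value outside its range is refused whole. The fingers move at their own pace and stop on an object; "grip_force" is the grip in N (left out, the last holds). Time passes only in rows, so rows that repeat a pose let the fingers close. It gives the time, the measured TCP pose, the force and the opening at its end, in the units of the state.
- r.get_obs(): the state, without advancing time (a new reading comes with each control period).
- optics.read_camera(name): name is "side" or "top" or "wrist"; returns (picture, depth): 420x560x3 uint8, red, green, blue; 420x560 float32, m along the optical axis (not along the pixel's ray), 0 where there is no reading.
- optics.get_calibration(name): a dict with "fx", "fy", "cx", "cy" (pixels), "world_from_camera" (4x4, takes a point from camera to world coordinates); the wrist camera has in their place "hand_eye" (4x4, takes a point from camera to tool coordinates, whose origin is the TCP and whose axes are the flange's). Camera axes: x right, y down, z forward; pixel columns grow to the right and rows downward; lengths in m; the calibration is good to about 2 mm. A picture is of the moment at which its call begins: read the wrist's pose just before it. get_calibration takes no time and is no camera call.
- ticket.sign_off(): hands the job in, once; it reports no verdict.
The state is a dict: "t": time; "qpos": joint angles; "dq": joint speeds; "tau": joint torques, N m; "tcp_pos": TCP position; "eef_rot": TCP orientation; "wrist_force": force on the tool from outside, world axes, zero at the start; "torque": the same for the moment, N m; "grip_width": finger opening in m.
Only numpy, scipy, OpenCV 4.12 (cv2) and the standard library are available. Lean on these libraries where they do the work, as an engineer would, in place of code of your own. Each camera call takes 0.05 s, during which the arm holds its last target.

## Working session

There is one attempt and no reset: what is moved stays moved. The work goes in short steps, Python scripts to look and compute and a tool call to move; the robot and the scene stay as the last step left them, time stands still between calls to the robot, and variables do not carry over. Pictures are saved under pics/ and viewed, and the job is handed in when it is done.

Besides the shell and the picture viewer there is one more tool, called by a JSON object that holds its "op" and its "data", one argument or row to a line. send_rows: Moves the arm, as the interface text tells. Its arguments: {"type":"object","properties":{"series":{"type":"array","items":{"type":"number"}},"grip_force":{"type":"number"}},"required":["series"]}

```bash
mkdir -p pics
python3 - <<'E'
from rig import r, optics, ticket
import cv2, numpy as np
o=r.get_obs()
for k,v in o.items(): print(k,np.round(v,4).tolist())
print(r.tips_ahead)
for n in ("side","top","wrist"):
    p,d=optics.read_camera(n)
    cv2.imwrite(f"pics/{n}0.png",p[:,:,::-1]); np.savez(f"{n}0.npz",p=p,d=d)
    print(n,{k:np.round(v,4).tolist() for k,v in optics.get_calibration(n).items()})
E
```

```text
t 0.0
qpos [54.9108, 14.8502, 1.1878, 76.4138, -0.0004, 81.2593]
dq [-0.0183, 0.0391, 0.0292, -0.0237, -0.1162, 0.0641]
tau [-0.0004, -55.5648, 34.4523, 0.0136, -0.0002, 0.0]
tcp_pos [0.2439, 0.4927, 0.2497]
eef_rot [[-0.8961, 0.4438, -0.0008], [0.4438, 0.8961, -0.0011], [0.0002, -0.0013, -1.0]]
wrist_force [-0.2635, 0.4612, 0.0813]
torque [-0.0338, 0.0716, 0.049]
grip_width 0.0854
0.019
side {'fx': 450.3392, 'fy': 450.3392, 'cx': 278.5899, 'cy': 204.3196, 'world_from_camera': [[-0.9948, -0.0711, 0.0723, 0.4824], [-0.1005, 0.5998, -0.7938, 0.7652], [0.0131, -0.797, -0.6038, 0.6639], [0.0, 0.0, 0.0, 1.0]]}
top {'fx': 387.0062, 'fy': 387.0062, 'cx': 285.826, 'cy': 210.254, 'world_from_camera': [[0.0279, -0.9847, 0.1722, 0.4242], [-0.9983, -0.0364, -0.0464, -0.0007], [0.052, -0.1706, -0.984, 0.8736], [0.0, 0.0, 0.0, 1.0]]}
wrist {'fx': 377.5336, 'fy': 377.5336, 'cx': 281.1512, 'cy': 207.9677, 'hand_eye': [[-0.001, -0.9659, -0.2589, 0.0659], [1.0, -0.001, -0.0001, -0.0005], [-0.0002, -0.2589, 0.9659, -0.1231], [0.0, 0.0, 0.0, 1.0]]}
```

View pics/top0.png

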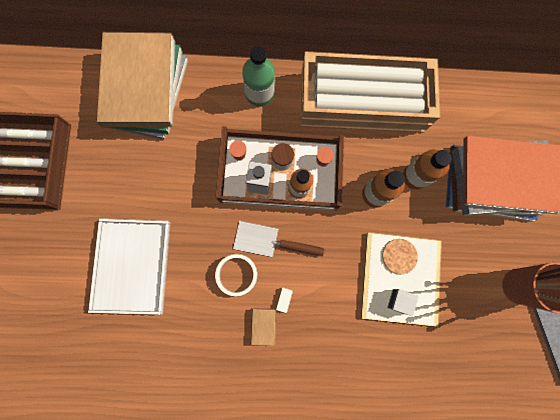

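View pics/side0.png

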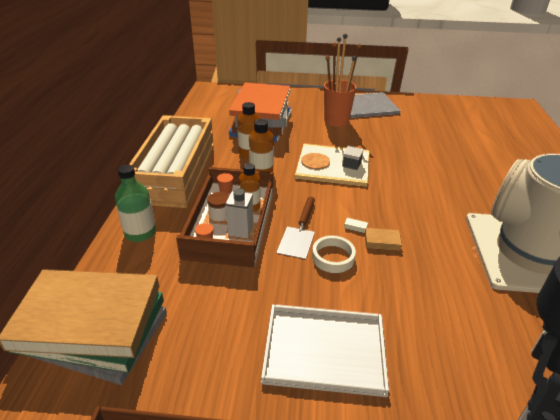

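View pics/wrist0.png

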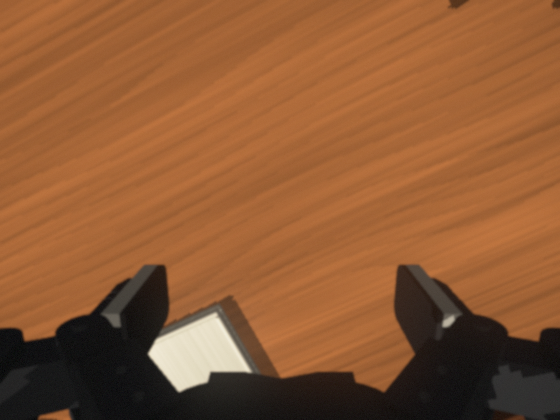

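The top view shows the rack (columns 218-343, rows 128-208). In it are the bottle cap (302,177), can cap (259,172), jar lid (283,154) and pots (238,149) and (325,156). The tray is on the left at (130,267). The board is on the right, with the coaster (400,256) and tin (404,300). The larger amber bottles at (388,180) and (430,165) are decoys.

```bash
cat > h.py <<'E'
import numpy as np, cv2
from rig import r, optics, ticket
def load(n,i=0):
    z=np.load(f"{n}{i}.npz"); return z['p'],z['d']
def cloud(n,d,T=None):
    c=optics.get_calibration(n); v,u=np.mgrid[0:420,0:560]
    P=np.stack([(u-c['cx'])/c['fx']*d,(v-c['cy'])/c['fy']*d,d],-1)
    T=c['world_from_camera'] if T is None else T
    return P@T[:3,:3].T+T[:3,3]
def proj(n,X,T=None):
    c=optics.get_calibration(n); T=c['world_from_camera'] if T is None else T
    q=(np.asarray(X)-T[:3,3])@T[:3,:3]
    return q[...,0]/q[...,2]*c['fx']+c['cx'], q[...,1]/q[...,2]*c['fy']+c['cy']
def ray(n,u,v,z,T=None):
    c=optics.get_calibration(n); T=c['world_from_camera'] if T is None else T
    k=T[:3,:3]@np.array([(u-c['cx'])/c['fx'],(v-c['cy'])/c['fy'],1.0]); s=(z-T[2,3])/k[2]
    return T[:3,3]+s*k
def wristT(o=None):
    o=r.get_obs() if o is None else o
    M=np.eye(4); M[:3,:3]=o['eef_rot']; M[:3,3]=o['tcp_pos']
    return M@optics.get_calibration("wrist")['hand_eye']
E
python3 - <<'E'
from h import *
for n in("top","side"):
    p,d=load(n); X=cloud(n,d)
    print(n, "table z",np.median(X[...,2][(d>0)&(abs(X[...,0]-.42)<.02)&(abs(X[...,1])<.1)]))
p,d=load("top"); X=cloud("top",d)
for nm,(u,v) in dict(cap=(302,177),can=(259,172),jar=(283,154),pa=(238,149),pb=(325,156),tin=(404,300),coast=(400,256),shelf=(282,170),tray=(130,267),board=(430,250)).items(): print(nm,np.round(X[v,u],4))
im=cv2.resize(p[110:330,70:460],None,fx=2,fy=2,interpolation=cv2.INTER_CUBIC)
cv2.imwrite("pics/topz.png",im[:,:,::-1])
p,d=load("side"); im=cv2.resize(p[80:270,150:420],None,fx=2.9,fy=2.9,interpolation=cv2.INTER_CUBIC)
cv2.imwrite("pics/sidez.png",im[:,:,::-1])
E
```

```text
top table z 0.0010456415671495911
side table z -0.000626088111601919
cap [ 0.6217 -0.0658  0.1333]
can [0.6302 0.0196 0.1263]
jar [ 0.6886 -0.0291  0.0685]
pa [0.6983 0.0691 0.06  ]
pb [ 0.691  -0.122   0.0601]
tin [ 0.3855 -0.2933  0.0539]
coast [ 0.4795 -0.2986  0.0205]
shelf [ 0.6653 -0.0295  0.0241]
tray [0.4382 0.2937 0.0077]
board [ 0.4955 -0.37    0.0143]
```

View pics/topz.png

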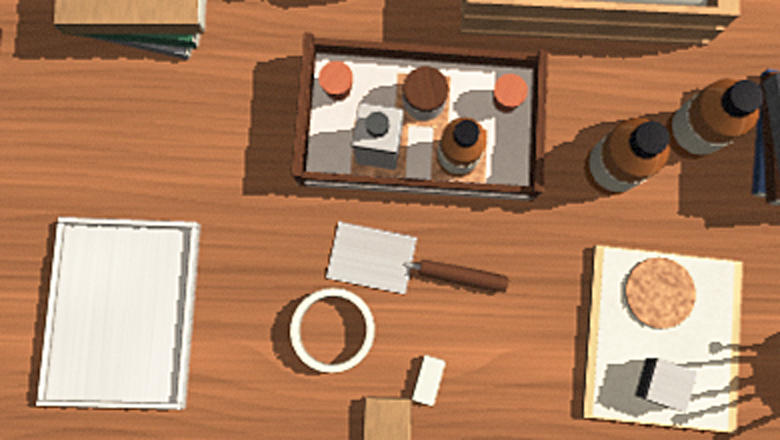

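View pics/sidez.png

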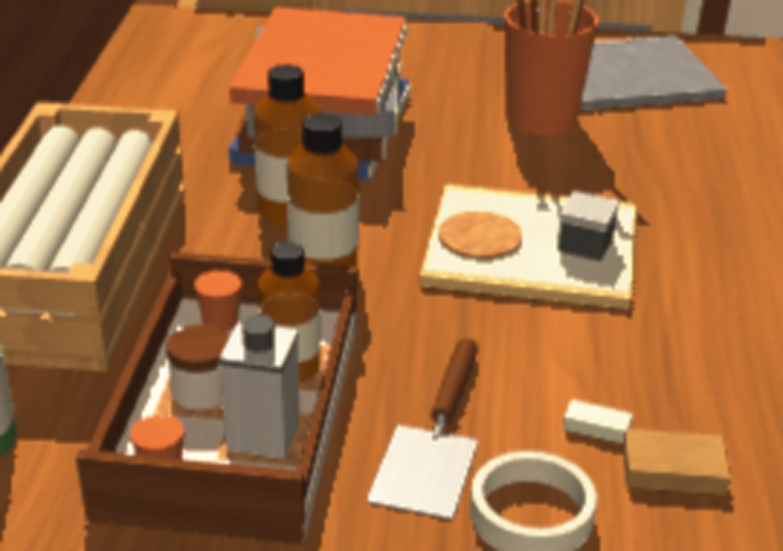

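Heights agree with the text: the jar top reads 0.0685 against 0.068, and the bottle, can, tin and coaster tops also fit. Next I'll fit the centres more precisely.

```bash
cat > meas.py <<'E'
from h import *
def comp(mask,near,minA=15):
    n,l,s,c=cv2.connectedComponentsWithStats(mask.astype(np.uint8))
    b=[(np.hypot(*(c[i]-near)),i) for i in range(1,n) if s[i,4]>=minA]
    return (l==min(b)[1]).astype(np.uint8)
def topface(n,X,hz,z0,z1,near,zt,T=None,rad=.045):
    """pixels within height band near a world xy -> silhouette of top face -> xy on plane zt"""
    u,v=proj(n,[near[0],near[1],zt],T)
    m=(X[...,2]>z0)&(X[...,2]<z1)&(np.hypot(X[...,0]-near[0],X[...,1]-near[1])<rad)
    m=comp(m,(u,v))
    cs,_=cv2.findContours(m,cv2.RETR_EXTERNAL,cv2.CHAIN_APPROX_NONE); c=max(cs,key=cv2.contourArea)[:,0,:]
    W=np.array([ray(n,a,b,zt,T)[:2] for a,b in c],np.float32)
    vs,us=np.nonzero(m); Wm=np.array([ray(n,a,b,zt,T)[:2] for a,b in zip(us,vs)])
    (ec,er)=cv2.minEnclosingCircle(W); rc=cv2.minAreaRect(W)
    return Wm.mean(0),ec,er*2,rc,m.sum()
def report(n,X,T=None):
    for nm,nr,z0,z1,zt in [("botcap",(.622,-.066),.122,.14,.132),("cancap",(.63,.02),.116,.135,.125),("canbody",(.63,.02),.1,.115,.108),
        ("jar",(.6886,-.029),.062,.075,.068),("potA",(.698,.069),.053,.067,.060),("potB",(.691,-.122),.053,.067,.060),("tin",(.3855,-.2933),.047,.06,.054),("coaster",(.4795,-.2986),.0165,.024,.018)]:
        try:
            a,ec,er,rc,k=topface(n,X,0,z0,z1,nr,zt,T)
            print(n,nm,"centroid",np.round(a,4),"circ",np.round(ec,4),"dia %.3f"%er,"rect",np.round(rc[0],4),np.round(rc[1],3),"ang %.1f"%rc[2],k)
        except Exception as e: print(n,nm,"fail",repr(e)[:60])
E
python3 - <<'E'
from meas import *
for n in("top","side"):
    p,d=load(n); report(n,cloud(n,d))
p,d=load("top"); X=cloud("top",d)
# rack: dark sides above shelf ; tray rim
for nm,z0,z1,nr,rad in[("rack",.03,.075,(.66,-.03),.2),("tray",.004,.024,(.438,.294),.14),("board",.008,.0165,(.44,-.3),.12)]:
    m=(X[...,2]>z0)&(X[...,2]<z1)&(np.hypot(X[...,0]-nr[0],X[...,1]-nr[1])<rad)
    if nm=="rack": m&=(p.sum(-1)<330)
    n_,l,s,c=cv2.connectedComponentsWithStats(m.astype(np.uint8)); i=1+np.argmax(s[1:,4])
    W=X[l==i][:,:2].astype(np.float32); print(nm,cv2.minAreaRect(W),W.min(0),W.max(0))
E
```

```text
top botcap centroid [ 0.6238 -0.067 ] circ [ 0.6236 -0.0671] dia 0.028 rect [ 0.6242 -0.0668] [0.026 0.025] ang 27.2 140
top cancap centroid [0.6313 0.0214] circ [0.6308 0.0215] dia 0.026 rect [0.6305 0.0216] [0.025 0.02 ] ang 2.4 114
top canbody centroid [0.6298 0.0217] circ [0.6313 0.0209] dia 0.064 rect [0.6311 0.0218] [0.046 0.048] ang 83.5 402
top jar centroid [ 0.6887 -0.0276] circ [ 0.6888 -0.0277] dia 0.051 rect [ 0.6888 -0.028 ] [0.048 0.049] ang 48.5 405
top potA centroid [0.6987 0.071 ] circ [0.6987 0.0705] dia 0.039 rect [0.6983 0.0713] [0.036 0.035] ang 2.7 236
top potB centroid [ 0.693  -0.1207] circ [ 0.6927 -0.1211] dia 0.039 rect [ 0.6933 -0.1209] [0.036 0.037] ang 45.7 232
top tin centroid [ 0.3809 -0.2945] circ [ 0.3805 -0.2941] dia 0.063 rect [ 0.381  -0.2946] [0.047 0.045] ang 72.5 480
top coaster fail ValueError('time passes only in moves, steps and waits')
side botcap centroid [ 0.6246 -0.0588] circ [ 0.6212 -0.0597] dia 0.039 rect [ 0.6251 -0.0593] [0.024 0.037] ang 8.3 97
side cancap centroid [0.6321 0.0283] circ [0.6319 0.0293] dia 0.033 rect [0.6321 0.0297]
[... 516 characters left out ...]
3827 -0.2886] circ [ 0.3827 -0.2897] dia 0.065 rect [ 0.3829 -0.2884] [0.055 0.045] ang 71.4 178
side coaster centroid [ 0.4777 -0.2928] circ [ 0.4808 -0.2958] dia 0.081 rect [ 0.4815 -0.2963] [0.077 0.073] ang 6.9 165
rack ((0.664750337600708, -0.02487032115459442), (0.270370751619339, 0.1613313853740692), 88.37415313720703) [ 0.5807668  -0.16167995] [0.7478655 0.1119311]
tray ((0.4413098692893982, 0.29764723777770996), (0.16081301867961884, 0.20541615784168243), 89.95655059814453) [0.3386067  0.21726258] [0.54406506 0.37811092]
board ((0.43001097440719604, -0.3037714660167694), (0.17087450623512268, 0.1900925636291504), 85.57359313964844) [ 0.33265552 -0.39560056] [ 0.529998   -0.21343006]
```

```bash
cat > go.py <<'E'
import sys
from h import *
def go(x,y,z,jaw=None):
    """tool-axis shift(cm)+turn(rad) to world pose; jaw = world angle of tool y in deg"""
    o=r.get_obs(); R=np.array(o['eef_rot']); p=np.array(o['tcp_pos'])
    a=np.degrees(np.arctan2(R[1,1],R[0,1]))
    s=R.T@(np.array([x,y,z])-p)*100
    t=0 if jaw is None else -np.radians((jaw-a+90)%180-90)
    print("t %.2f"%o['t'],"tcp",np.round(p,4),"jaw %.2f"%a,"grip %.4f"%o['grip_width'],"F",np.round(o['wrist_force'],1),"tilt",np.round(R[2],4))
    print("  ->",np.round(s,2),"turn %.3f"%t, "dist rows %.1f"%(np.linalg.norm(s)/6.25))
if __name__=="__main__": go(*[float(a) for a in sys.argv[1:]])
E
python3 go.py .60 -.02 .25 86
```

```text
t 0.15 tcp [0.244  0.4927 0.2498] jaw 63.65 grip 0.0853 F [-0.6 -0.9 -0.2] tilt [ 2.e-04 -1.e-03 -1.e+00]
  -> [-54.66 -30.15   0.  ] turn -0.390 dist rows 10.0
```

{"op": "send_rows", "data": {
  "series": [-54.7, -30.2, 0, -0.39, -1, -54.7, -30.2, 0, -0.39, -1, -54.7, -30.2, 0, -0.39, -1, -54.7, -30.2, 0, -0.39, -1, -54.7, -30.2, 0, -0.39, -1, -54.7, -30.2, 0, -0.39, -1, -54.7, -30.2, 0, -0.39, -1, -54.7, -30.2, 0, -0.39, -1, -54.7, -30.2, 0, -0.39, -1, -54.7, -30.2, 0, -0.39, -1],
  "grip_force": 40
}}

```text
t: 1.4
tcp_pos: [0.5944, -0.0128, 0.2501]
eef_rot: [[-0.998, 0.07, -0.0], [0.07, 0.998, 0.0], [0.0, 0.0, -1.0]]
wrist_force: [0.5, 1.1, -0.7]
grip_width: 0.0853
```

{"op": "send_rows", "data": {
  "series": [0, 0, 0, 0, -1, 0, 0, 0, 0, -1, 0, 0, 0, 0, -1]
}}

```text
t: 1.78
tcp_pos: [0.593, -0.0098, 0.2505]
eef_rot: [[-0.998, 0.068, 0.0], [0.068, 0.998, 0.0], [-0.0, 0.0, -1.0]]
wrist_force: [0.6, 0.7, 0.5]
grip_width: 0.0855
```

Run:
```python
from meas import *
o=r.get_obs(); T=wristT(o); print(o['tcp_pos'],o['dq'])
p,d=optics.read_camera("wrist"); np.savez("wrist1.npz",p=p,d=d,T=T); cv2.imwrite("pics/wrist1.png",p[:,:,::-1])
report("wrist",cloud("wrist",d,T),T)
```

```text
[ 0.59300679 -0.00977529  0.25051444] [ 0.45873611 -0.37548173  0.04341957 -0.14514508 -0.02388072 -0.14606381]
wrist botcap centroid [ 0.6216 -0.0672] circ [ 0.6217 -0.0668] dia 0.029 rect [ 0.6216 -0.0673] [0.025 0.029] ang 64.0 1154
wrist cancap centroid [0.6292 0.0202] circ [0.6291 0.0203] dia 0.027 rect [0.6292 0.0202] [0.026 0.023] ang 9.0 918
wrist canbody fail ValueError('time passes only in moves, steps and waits')
wrist jar centroid [ 0.6863 -0.0285] circ [ 0.6867 -0.0281] dia 0.051 rect [ 0.6864 -0.0283] [0.048 0.05 ] ang 86.0 2236
wrist potA fail ValueError('time passes only in moves, steps and waits')
wrist potB centroid [ 0.6907 -0.1127] circ [ 0.6906 -0.1188] dia 0.040 rect [ 0.6916 -0.1119] [0.018 0.039] ang 81.6 617
wrist tin fail ValueError('min() iterable argument is empty')
wrist coaster fail ValueError('min() iterable argument is empty')
```

View pics/wrist1.png

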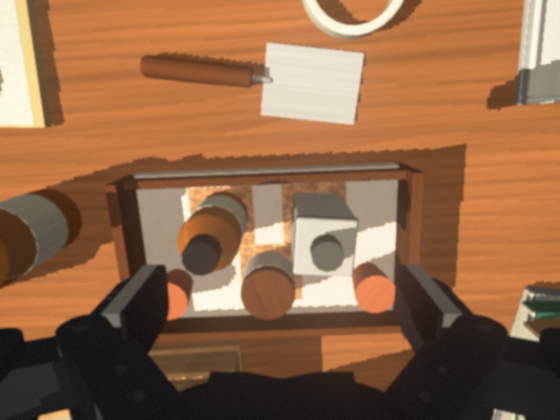

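The wrist view shows the bottle cap at (200,253), can cap at (326,252), jar lid (268,287) and both pots. Wrist and top positions agree within about 2 mm, so I'll use their average. I'll take the can first, because the bottle's way out then stays clear.

```bash
python3 go.py .630 .0208 .082 83.5
```

```text
t 1.82 tcp [ 0.593  -0.0097  0.2507] jaw 86.09 grip 0.0855 F [-0.8  0.2  0.1] tilt [-3.e-04  0.e+00 -1.e+00]
  -> [-3.48  3.29 16.87] turn 0.045 dist rows 2.8
```

{"op": "send_rows", "data": {
  "series": [-3.5, 3.3, 4, 0.045, -1, -3.5, 3.3, 6, 0.045, -1, -3.5, 3.3, 8, 0.045, -1, -3.5, 3.3, 10, 0.045, -1, -3.5, 3.3, 12, 0.045, -1, -3.5, 3.3, 14, 0.045, -1, -3.5, 3.3, 15.5, 0.045, -1, -3.5, 3.3, 16.9, 0.045, -1, -3.5, 3.3, 16.9, 0.045, -1, -3.5, 3.3, 16.9, 0.045, -1]
}}

```text
t: 3.08
tcp_pos: [0.6311, 0.0196, 0.0818]
eef_rot: [[-0.993, 0.115, 0.001], [0.115, 0.993, -0.0], [-0.001, 0.0, -1.0]]
wrist_force: [1.0, 0.3, 0.5]
grip_width: 0.0854
```

```bash
python3 go.py .630 .0208 .082 83.5
python3 - <<'E'
from h import *
p,d=optics.read_camera("wrist"); cv2.imwrite("pics/w2.png",p[:,:,::-1])
E
```

```text
t 3.08 tcp [0.6311 0.0196 0.0818] jaw 83.43 grip 0.0854 F [1.  0.3 0.5] tilt [-8.e-04  0.e+00 -1.e+00]
  -> [ 0.12  0.1  -0.02] turn -0.001 dist rows 0.0
```

View pics/w2.png

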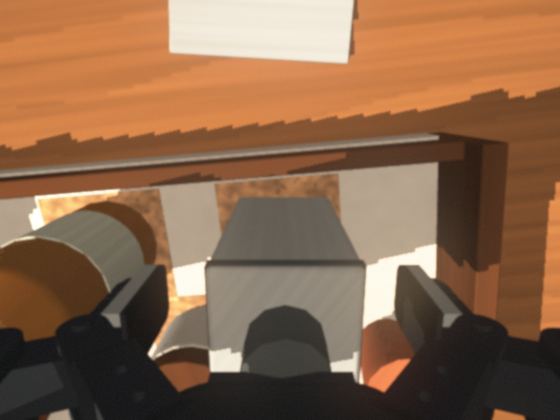

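The can's front edge spans columns 207-363 between the fingers at 166 and 397, and it is aligned. It sits about 1 mm off centre, so I'll trim by 1 mm and then close.

{"op": "send_rows", "data": {
  "series": [0, 0.1, 0, 0, -1, 0, 0.1, 0, 0, -1, 0, 0.1, 0, 0, 0.2, 0, 0.1, 0, 0, 0.4, 0, 0.1, 0, 0, 0.6, 0, 0.1, 0, 0, 0.8, 0, 0.1, 0, 0, 0.8, 0, 0.1, 0, 0, 0.8, 0, 0.1, 0, 0, 0.8],
  "grip_force": 40
}}

```text
t: 4.25
tcp_pos: [0.631, 0.0206, 0.0814]
eef_rot: [[-0.993, 0.115, 0.0], [0.115, 0.993, 0.0], [-0.0, 0.0, -1.0]]
wrist_force: [0.4, 1.1, 2.8]
grip_width: 0.0455
```

```bash
python3 go.py .630 .0208 .20 83.5
```

```text
t 4.25 tcp [0.631  0.0206 0.0814] jaw 83.42 grip 0.0455 F [0.4 1.1 2.8] tilt [-3.e-04  1.e-04 -1.e+00]
  -> [ 1.000e-01  1.000e-02 -1.186e+01] turn -0.001 dist rows 1.9
```

{"op": "send_rows", "data": {
  "series": [0, 0, -2, 0, 0.8, 0, 0, -5, 0, 0.8, 0, 0, -8, 0, 0.8, 0, 0, -11, 0, 0.8, 0, 0, -12, 0, 0.8, 0, 0, -12, 0, 0.8]
}}

```text
t: 5.0
tcp_pos: [0.6309, 0.0205, 0.2008]
eef_rot: [[-0.993, 0.115, -0.0], [0.115, 0.993, -0.0], [0.0, -0.0, -1.0]]
wrist_force: [-0.3, 0.3, -2.9]
grip_width: 0.0455
```

```bash
python3 go.py .492 .297 .069 88
```

```text
t 5.00 tcp [0.6309 0.0205 0.2008] jaw 83.42 grip 0.0455 F [-0.3  0.3 -2.9] tilt [ 2.e-04 -1.e-04 -1.e+00]
  -> [16.96 25.88 13.18] turn -0.080 dist rows 5.4
```

{"op": "send_rows", "data": {
  "series": [1.7, 2.6, 0, 0, 0.8, 4.3, 6.5, 0, -0.02, 0.8, 7, 10.7, 0, -0.04, 0.8, 9.8, 15, 0, -0.06, 0.8, 12.5, 19, 1, -0.08, 0.8, 14.8, 22.5, 3, -0.08, 0.8, 16.3, 24.8, 5, -0.08, 0.8, 17, 25.9, 7, -0.08, 0.8, 17, 25.9, 8.5, -0.08, 0.8, 17, 25.9, 9, -0.08, 0.8]
}}

```text
t: 6.25
tcp_pos: [0.4913, 0.2966, 0.1096]
eef_rot: [[-0.999, 0.035, -0.002], [0.035, 0.999, -0.001], [0.002, -0.001, -1.0]]
wrist_force: [-0.5, -0.1, -1.8]
grip_width: 0.0456
```

{"op": "send_rows", "data": {
  "series": [0, 0, 0, 0, 0.8, 0, 0, 0, 0, 0.8]
}}

```text
t: 6.5
tcp_pos: [0.4923, 0.297, 0.1119]
eef_rot: [[-0.999, 0.036, 0.001], [0.036, 0.999, 0.0], [-0.001, 0.0, -1.0]]
wrist_force: [0.7, -0.5, -2.4]
grip_width: 0.0455
```

```bash
python3 go.py .492 .297 .069 88
python3 - <<'E'
from h import *
p,d=optics.read_camera("side"); cv2.imwrite("pics/s3.png",p[:,:,::-1])
E
```

```text
t 6.50 tcp [0.4923 0.297  0.1119] jaw 87.96 grip 0.0455 F [ 0.7 -0.5 -2.4] tilt [-9.e-04  4.e-04 -1.e+00]
  -> [ 0.04 -0.    4.29] turn -0.001 dist rows 0.7
```

View pics/s3.png

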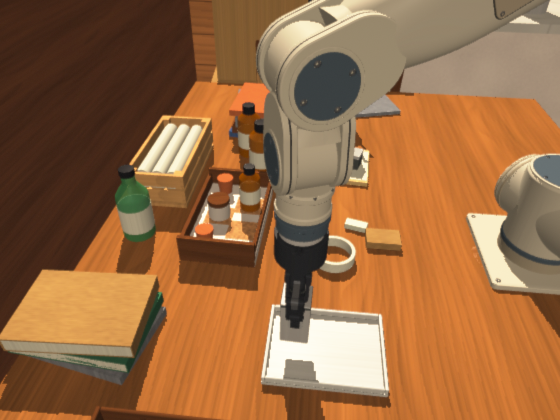

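The can hangs upright over the rack-side half of the tray, at about (297,320). Lowering it now.

{"op": "send_rows", "data": {
  "series": [0, 0, 1.2, 0, 0.8, 0, 0, 2.4, 0, 0.8, 0, 0, 3.4, 0, 0.8, 0, 0, 4.0, 0, 0.8, 0, 0, 4.3, 0, 0.8, 0, 0, 4.4, 0, 0.8, 0, 0, 4.4, 0, 0.8]
}}

```text
t: 7.42
tcp_pos: [0.4919, 0.2975, 0.0675]
eef_rot: [[-0.999, 0.035, 0.001], [0.035, 0.999, 0.0], [-0.001, 0.0, -1.0]]
wrist_force: [-0.3, -0.8, -3.7]
grip_width: 0.0457
```

{"op": "send_rows", "data": {
  "series": [0, 0, 0, 0, 0.1, 0, 0, 0, 0, -0.2, 0, 0, 0, 0, -0.5, 0, 0, 0, 0, -0.8, 0, 0, 0, 0, -1, 0, 0, -2, 0, -1, 0, 0, -6, 0, -1, 0, 0, -11, 0, -1, 0, 0, -14, 0, -1, 0, 0, -14, 0, -1]
}}

```text
t: 8.68
tcp_pos: [0.4926, 0.2978, 0.2098]
eef_rot: [[-0.999, 0.035, 0.004], [0.035, 0.999, 0.002], [-0.004, 0.002, -1.0]]
wrist_force: [0.8, -0.2, 0.6]
grip_width: 0.0856
```

```bash
python3 go.py .6227 -.067 .20 88
python3 - <<'E'
from h import *
p,d=optics.read_camera("side"); cv2.imwrite("pics/s4.png",p[:,:,::-1])
E
```

```text
t 8.68 tcp [0.4926 0.2978 0.2098] jaw 88.01 grip 0.0856 F [ 0.8 -0.2  0.6] tilt [-0.0042  0.0019 -1.    ]
  -> [-14.27 -36.01   0.97] turn 0.000 dist rows 6.2
```

View pics/s4.png

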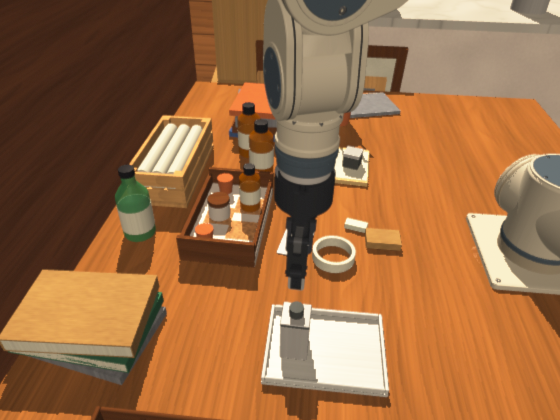

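The can stands in the tray at (297,320). Next is the bottle.

{"op": "send_rows", "data": {
  "series": [-1.4, -3.6, 0, 0, -1, -3.8, -9.5, 0, 0, -1, -6.2, -15.5, 0, 0, -1, -8.6, -21.5, 0, 0, -1, -10.8, -27.5, 0, 0, -1, -12.8, -32.5, 0, 0, -1, -14.3, -36, 0, 0, -1, -14.3, -36, 1, 0, -1, -14.3, -36, 2, 0, -1, -14.3, -36, 2, 0, -1]
}}

```text
t: 9.98
tcp_pos: [0.6211, -0.066, 0.1858]
eef_rot: [[-0.999, 0.033, -0.003], [0.033, 0.999, 0.001], [0.003, 0.001, -1.0]]
wrist_force: [-0.9, 0.3, 0.2]
grip_width: 0.0852
```

```bash
python3 go.py .6227 -.067 .085 88;  python3 - <<'E'
from meas import *
o=r.get_obs(); T=wristT(o)
p,d=optics.read_camera("wrist"); cv2.imwrite("pics/w5.png",p[:,:,::-1])
X=cloud("wrist",d,T)
for nm,nr,z0,z1,zt in [("cap",(.622,-.066),.12,.145,.132),("jar",(.6886,-.029),.06,.075,.068)]:
    print(nm,topface("wrist",X,0,z0,z1,nr,zt,T)[:3])
E
```

```text
t 9.97 tcp [ 0.6211 -0.066   0.1858] jaw 88.08 grip 0.0852 F [-0.9  0.3  0.2] tilt [ 2.7e-03  7.0e-04 -1.0e+00]
  -> [-0.19 -0.1  10.08] turn 0.001 dist rows 1.6
cap (array([ 0.62163355, -0.06844701]), (0.6216542720794678, -0.06827981024980545), 0.028850313276052475)Traceback (most recent call last):
  File "<stdin>", line 6, in <module>
  File "meas.py", line 13, in topface
    vs,us=np.nonzero(m); Wm=np.array([ray(n,a,b,zt,T)[:2] for a,b in zip(us,vs)])
                                      ~~~^^^^^^^^^^^^
  File "h.py", line 15, in ray
    c=optics.get_calibration(n); T=c['world_from_camera'] if T is None else T
ValueError: time passes only in moves, steps and waits
```

View pics/w5.png

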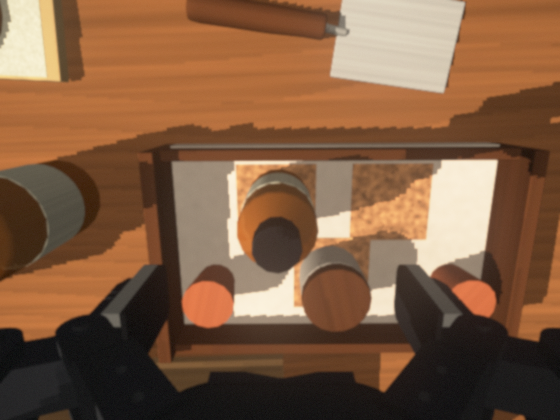

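The bottle's cap is at (277,246), and the wrist reading puts it at (0.6216,-0.068). Descending onto it now.

{"op": "send_rows", "data": {
  "series": [-0.1, -0.15, 2, 0, -1, -0.1, -0.15, 4, 0, -1, -0.1, -0.15, 6, 0, -1, -0.1, -0.15, 8, 0, -1, -0.1, -0.15, 9.3, 0, -1, -0.1, -0.15, 10, 0, -1, -0.1, -0.15, 10, 0, -1, -0.1, -0.15, 10, 0, -1]
}}

```text
t: 11.02
tcp_pos: [0.6234, -0.0689, 0.088]
eef_rot: [[-0.999, 0.035, 0.001], [0.035, 0.999, -0.0], [-0.001, -0.0, -1.0]]
wrist_force: [0.1, -0.3, 0.3]
grip_width: 0.0858
```

```bash
sed -i 's/^from rig import r, optics, ticket/from rig import r, optics as _o, ticket\nclass optics:\n    _c={}\n    read_camera=staticmethod(_o.read_camera)\n    @staticmethod\n    def get_calibration(n):\n        if n not in optics._c: optics._c[n]=_o.get_calibration(n)\n        return optics._c[n]/' h.py; python3 go.py .6227 -.067 .085 88;  python3 - <<'E'
from h import *
p,d=optics.read_camera("wrist"); cv2.imwrite("pics/w6.png",p[:,:,::-1])
E
```

```text
t 11.03 tcp [ 0.6234 -0.0689  0.088 ] jaw 88.01 grip 0.0858 F [ 0.1 -0.3  0.3] tilt [-1.1e-03 -2.0e-04 -1.0e+00]
  -> [0.08 0.19 0.3 ] turn 0.000 dist rows 0.1
```

View pics/w6.png

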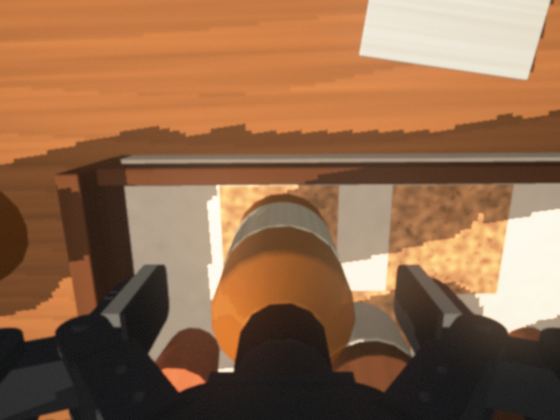

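The bottle body spans columns 213-354 and is centred between the fingers to within about 0.6 mm. Trimming by that, then closing.

{"op": "send_rows", "data": {
  "series": [0.05, 0.06, 0.3, 0, -1, 0.05, 0.06, 0.3, 0, -1, 0.05, 0.06, 0.3, 0, 0.2, 0.05, 0.06, 0.3, 0, 0.4, 0.05, 0.06, 0.3, 0, 0.6, 0.05, 0.06, 0.3, 0, 0.8, 0.05, 0.06, 0.3, 0, 0.8, 0.05, 0.06, 0.3, 0, 0.8, 0.05, 0.06, 0.3, 0, 0.8]
}}

```text
t: 12.2
tcp_pos: [0.6228, -0.0684, 0.0846]
eef_rot: [[-0.999, 0.035, 0.001], [0.035, 0.999, -0.0], [-0.001, -0.0, -1.0]]
wrist_force: [-0.5, -1.0, 6.0]
grip_width: 0.0467
```

```bash
python3 go.py .622 -.068 .2 88
```

```text
t 12.20 tcp [ 0.6228 -0.0684  0.0846] jaw 88.00 grip 0.0467 F [-0.5 -1.   6. ] tilt [-7.e-04 -3.e-04 -1.e+00]
  -> [  0.07   0.04 -11.54] turn 0.000 dist rows 1.8
```

{"op": "send_rows", "data": {
  "series": [0, 0, -1, 0, 0.8, 0, 0, -3, 0, 0.8, 0, 0, -6, 0, 0.8, 0, 0, -9, 0, 0.8, 0, 0, -11, 0, 0.8, 0, 0, -12, 0, 0.8, 0, 0, -12, 0, 0.8]
}}

```text
t: 13.08
tcp_pos: [0.6225, -0.0682, 0.2043]
eef_rot: [[-0.999, 0.035, 0.0], [0.035, 0.999, 0.0], [-0.0, 0.0, -1.0]]
wrist_force: [-0.5, -0.3, -3.1]
grip_width: 0.0471
```

```bash
python3 go.py .387 .297 .071 88;  python3 - <<'E'
from h import *
p,d=optics.read_camera("side"); cv2.imwrite("pics/s7.png",p[:,:,::-1])
E
```

```text
t 13.07 tcp [ 0.6225 -0.0682  0.2043] jaw 88.01 grip 0.0471 F [-0.5 -0.3 -3.1] tilt [-1.e-04  1.e-04 -1.e+00]
  -> [24.81 35.68 13.34] turn 0.000 dist rows 7.3
```

View pics/s7.png

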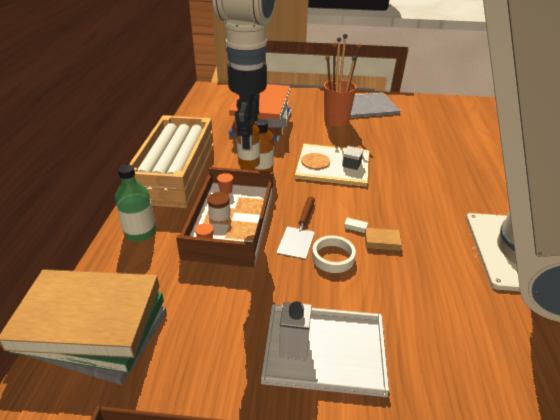

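The bottle is held upright above the rack at about (248,150). Carrying it to the near half of the tray.

{"op": "send_rows", "data": {
  "series": [1.4, 2, 0, 0, 0.8, 4, 5.8, 0, 0, 0.8, 7.2, 10.4, 0, 0, 0.8, 10.6, 15.2, 0, 0, 0.8, 14, 20.1, 0, 0, 0.8, 17.4, 25, 0, 0, 0.8, 20.6, 29.6, 0, 0, 0.8, 23.2, 33.4, 0, 0, 0.8, 24.8, 35.7, 0, 0, 0.8, 24.8, 35.7, 1.5, 0, 0.8]
}}

```text
t: 14.38
tcp_pos: [0.3861, 0.2985, 0.1888]
eef_rot: [[-0.999, 0.032, 0.0], [0.032, 0.999, 0.0], [-0.0, 0.0, -1.0]]
wrist_force: [0.6, 0.0, -3.4]
grip_width: 0.0469
```

{"op": "send_rows", "data": {
  "series": [0, 0, 2, 0, 0.8, 0, 0, 4, 0, 0.8, 0, 0, 6, 0, 0.8, 0, 0, 8, 0, 0.8, 0, 0, 9, 0, 0.8, 0, 0, 9, 0, 0.8, 0, 0, 9, 0, 0.8]
}}

```text
t: 15.25
tcp_pos: [0.3875, 0.2971, 0.0997]
eef_rot: [[-0.999, 0.035, 0.0], [0.035, 0.999, 0.0], [-0.0, 0.0, -1.0]]
wrist_force: [-0.4, -0.2, -2.8]
grip_width: 0.047
```

```bash
python3 go.py .387 .297 .071 88;  python3 - <<'E'
from h import *
p,d=optics.read_camera("side"); cv2.imwrite("pics/s8.png",p[:,:,::-1])
E
```

```text
t 15.25 tcp [0.3875 0.2971 0.0997] jaw 87.99 grip 0.0470 F [-0.4 -0.2 -2.8] tilt [-5.e-04  2.e-04 -1.e+00]
  -> [ 0.05 -0.01  2.87] turn -0.000 dist rows 0.5
```

View pics/s8.png

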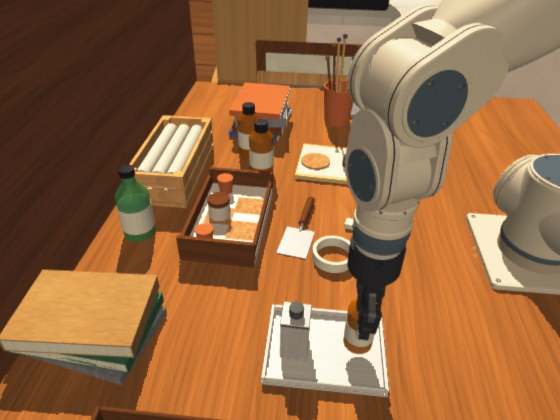

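The bottle is over the tray beside the can, with its foot near (360,345). Setting it down, releasing and retreating.

{"op": "send_rows", "data": {
  "series": [0, 0, 1.2, 0, 0.8, 0, 0, 2.2, 0, 0.8, 0, 0, 2.7, 0, 0.8, 0, 0, 2.9, 0, 0.8, 0, 0, 2.9, 0, 0.8, 0, 0, 2.9, 0, 0.1, 0, 0, 2.9, 0, -0.3, 0, 0, 2.9, 0, -0.7, 0, 0, 2.9, 0, -1, 0, 0, 2.9, 0, -1]
}}

```text
t: 16.55
tcp_pos: [0.3872, 0.2972, 0.0703]
eef_rot: [[-0.999, 0.035, 0.0], [0.035, 0.999, 0.0], [-0.0, 0.0, -1.0]]
wrist_force: [-0.5, -0.3, -0.6]
grip_width: 0.0855
```

{"op": "send_rows", "data": {
  "series": [0, 0, -1, 0, -1, 0, 0, -4, 0, -1, 0, 0, -8, 0, -1, 0, 0, -12, 0, -1, 0, 0, -14, 0, -1, 0, 0, -14, 0, -1]
}}

```text
t: 17.3
tcp_pos: [0.3877, 0.2975, 0.2121]
eef_rot: [[-0.999, 0.035, 0.003], [0.035, 0.999, 0.002], [-0.003, 0.002, -1.0]]
wrist_force: [-0.5, -0.2, -0.3]
grip_width: 0.0851
```

```bash
python3 go.py .688 -.028 .19 88.3;  python3 - <<'E'
from h import *
p,d=optics.read_camera("side"); cv2.imwrite("pics/s9.png",p[:,:,::-1])
E
```

```text
t 17.30 tcp [0.3877 0.2975 0.2121] jaw 88.01 grip 0.0851 F [-0.5 -0.2 -0.3] tilt [-0.0031  0.0018 -1.    ]
  -> [-31.13 -31.49   2.25] turn -0.005 dist rows 7.1
```

View pics/s9.png

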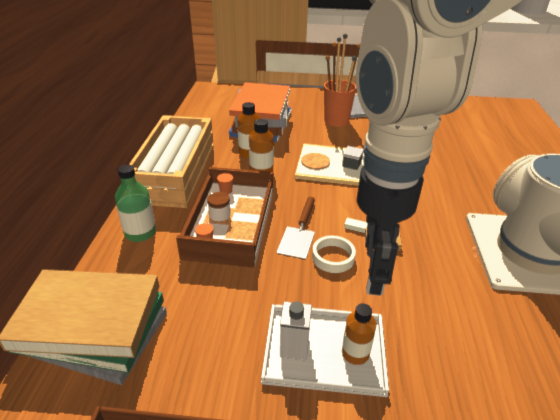

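Both stand in the tray, the can at (297,330) and the bottle at (358,335). Before going to the jar I'll check what stands behind the rack.

Run:
```python
from h import *
p,d=load("top"); X=cloud("top",d)
for x in np.arange(.70,.92,.02):
    print(round(x,2),[round(float(X[...,2][(abs(X[...,0]-x)<.01)&(abs(X[...,1]-y)<.02)].max(initial=0)),3) for y in np.arange(-.16,.14,.04)])
```

```text
0.7 [0.065, 0.064, 0.025, 0.073, 0.072, 0.064, 0.065, 0.067]
0.72 [0.067, 0.062, 0.025, 0.07, 0.069, 0.061, 0.065, 0.067]
0.74 [0.065, 0.053, 0.055, 0.054, 0.055, 0.055, 0.065, 0.065]
0.76 [0.003, 0.004, 0.005, 0.004, 0.004, 0.004, 0.004, 0.005]
0.78 [0.093, 0.094, 0.093, 0.005, 0.005, 0.005, 0.004, 0.006]
0.8 [0.084, 0.084, 0.094, 0.005, 0.005, 0.005, 0.005, 0.005]
0.82 [0.087, 0.086, 0.092, 0.005, 0.107, 0.115, 0.004, 0.005]
0.84 [0.085, 0.084, 0.094, 0.005, 0.172, 0.173, 0.112, 0.005]
0.86 [0.086, 0.085, 0.094, 0.004, 0.173, 0.174, 0.118, 0.005]
0.88 [0.085, 0.085, 0.094, 0.005, 0.125, 0.173, 0.11, 0.005]
0.9 [0.086, 0.092, 0.094, 0.004, 0.005, 0.0, 0.004, 0.005]
0.92 [0.093, 0.095, 0.094, 0.005, 0.005, 0.0, 0.005, 0.005]
```

{"op": "send_rows", "data": {
  "series": [-2, -2, 0, 0, -1, -6, -6, 0, 0, -1, -10.3, -10.4, 0, 0, -1, -14.6, -14.8, 0, 0, -1, -18.9, -19.1, 0, 0, -1, -23, -23.3, 0, 0, -1, -26.8, -27.1, 0, 0, -1, -29.6, -30, 0, 0, -1, -31.1, -31.5, 0, 0, -1, -31.1, -31.5, 0, 0, -1]
}}

```text
t: 18.6
tcp_pos: [0.6872, -0.0298, 0.2079]
eef_rot: [[-0.999, 0.037, -0.003], [0.037, 0.999, 0.0], [0.003, 0.0, -1.0]]
wrist_force: [-0.5, 0.2, -0.4]
grip_width: 0.0852
```

{"op": "send_rows", "data": {
  "series": [0, 0, 2, 0, -1, 0, 0, 2, 0, -1, 0, 0, 2, 0, -1]
}}

```text
t: 18.98
tcp_pos: [0.6866, -0.0278, 0.1907]
eef_rot: [[-0.999, 0.034, -0.0], [0.034, 0.999, 0.0], [0.0, 0.0, -1.0]]
wrist_force: [-0.7, -0.0, 0.3]
grip_width: 0.0855
```

```bash
python3 go.py .6877 -.028 .052 88.3;  python3 - <<'E'
from meas import *
o=r.get_obs(); T=wristT(o)
p,d=optics.read_camera("wrist"); np.savez("wrist10.npz",p=p,d=d,T=T); cv2.imwrite("pics/w10.png",p[:,:,::-1])
X=cloud("wrist",d,T)
print(topface("wrist",X,0,.06,.075,(.6886,-.029),.068,T))
E
```

```text
t 18.98 tcp [ 0.6866 -0.0278  0.1907] jaw 88.05 grip 0.0855 F [-0.7 -0.   0.3] tilt [ 1.e-04  1.e-04 -1.e+00]
  -> [-1.100e-01 -1.000e-02  1.387e+01] turn -0.004 dist rows 2.2
(array([ 0.68705559, -0.02875283]), (0.6875054240226746, -0.028556276112794876), 0.050311267375946045, ((0.6875296235084534, -0.028834551572799683), (0.049175288528203964, 0.04913802444934845), 42.96709442138672), np.uint64(4058))
```

View pics/w10.png

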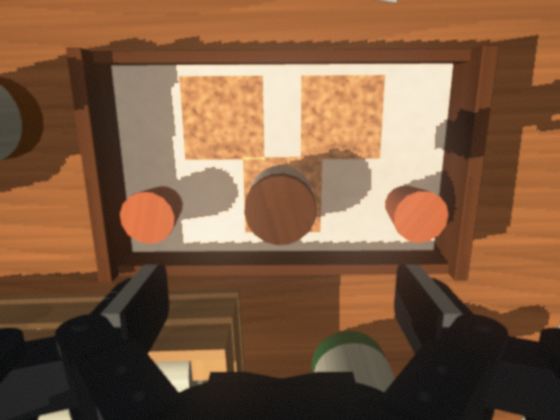

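The jar lid is at (281,210), centred between the fingers, with the pots at (148,216) and (420,215) well clear. Descending.

{"op": "send_rows", "data": {
  "series": [-0.1, -0.05, 2, 0, -1, -0.1, -0.05, 5, 0, -1, -0.1, -0.05, 8, 0, -1, -0.1, -0.05, 10.5, 0, -1, -0.1, -0.05, 12.5, 0, -1, -0.1, -0.05, 13.6, 0, -1, -0.1, -0.05, 14, 0, -1, -0.1, -0.05, 14, 0, -1, -0.1, -0.05, 14, 0, -1]
}}

```text
t: 20.15
tcp_pos: [0.6884, -0.0291, 0.0512]
eef_rot: [[-0.999, 0.035, 0.001], [0.035, 0.999, -0.0], [-0.001, -0.0, -1.0]]
wrist_force: [0.0, 1.3, -0.4]
grip_width: 0.0853
```

```bash
python3 go.py .6877 -.0285 .05 88.3;  python3 - <<'E'
from h import *
p,d=optics.read_camera("wrist"); cv2.imwrite("pics/w11.png",p[:,:,::-1])
E
```

```text
t 20.15 tcp [ 0.6884 -0.0291  0.0512] jaw 88.01 grip 0.0853 F [ 0.   1.3 -0.4] tilt [-1.4e-03 -2.0e-04 -1.0e+00]
  -> [0.07 0.06 0.12] turn -0.005 dist rows 0.0
```

View pics/w11.png

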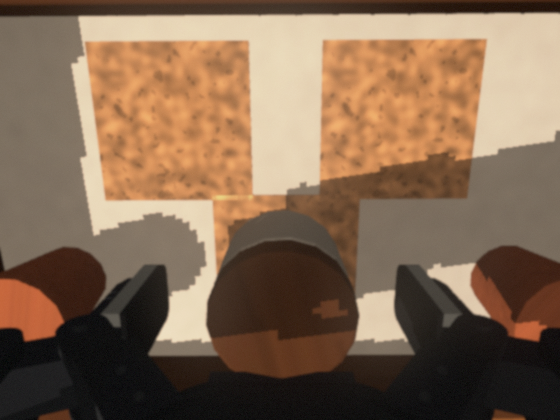

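{"op": "send_rows", "data": {
  "series": [0.05, 0.04, 0.1, 0, -1, 0.05, 0.04, 0.1, 0, 0.2, 0.05, 0.04, 0.1, 0, 0.4, 0.05, 0.04, 0.1, 0, 0.6, 0.05, 0.04, 0.1, 0, 0.8, 0.05, 0.04, 0.1, 0, 0.8, 0.05, 0.04, 0.1, 0, 0.8, 0.05, 0.04, 0.1, 0, 0.8]
}}

```text
t: 21.2
tcp_pos: [0.6876, -0.0287, 0.0495]
eef_rot: [[-0.999, 0.035, 0.0], [0.035, 0.999, -0.0], [-0.0, -0.0, -1.0]]
wrist_force: [0.2, 0.2, 3.9]
grip_width: 0.0492
```

```bash
python3 go.py .6877 -.0285 .17 88.3
```

```text
t 21.20 tcp [ 0.6876 -0.0287  0.0495] jaw 88.01 grip 0.0492 F [0.2 0.2 3.9] tilt [-4.e-04 -1.e-04 -1.e+00]
  -> [ -0.02   0.02 -12.05] turn -0.005 dist rows 1.9
```

{"op": "send_rows", "data": {
  "series": [0, 0, -1, 0, 0.8, 0, 0, -3, 0, 0.8, 0, 0, -6, 0, 0.8, 0, 0, -9, 0, 0.8, 0, 0, -12, 0, 0.8, 0, 0, -14, 0, 0.8, 0, 0, -15, 0, 0.8, 0, 0, -15, 0, 0.8]
}}

```text
t: 22.2
tcp_pos: [0.6875, -0.0286, 0.1995]
eef_rot: [[-0.999, 0.035, 0.0], [0.035, 0.999, -0.0], [-0.0, -0.0, -1.0]]
wrist_force: [-0.0, 0.5, -1.2]
grip_width: 0.0493
```

```bash
python3 go.py .50 -.03 .20 88;python3 go.py .51 -.297 .20 88;  python3 - <<'E'
from h import *
p,d=optics.read_camera("side"); cv2.imwrite("pics/s12.png",p[:,:,::-1])
p,d=optics.read_camera("wrist"); cv2.imwrite("pics/w12.png",p[:,:,::-1])
p,d=load("top"); X=cloud("top",d)
for y in np.arange(-.40,-.12,.03):
    print(round(y,2),[round(float(X[...,2][(abs(X[...,1]-y)<.015)&(abs(X[...,0]-x)<.015)].max(initial=0)),3) for x in np.arange(.45,.75,.03)])
hsv=cv2.cvtColor(p,cv2.COLOR_RGB2HSV); m=(hsv[...,1]>90)&(hsv[...,2]>110)
m[:, :372]=0; m[:,432]=0; m[:238]=0; m[275:]=0; m[:,425:]=0
from meas import comp
m=comp(m,(400,256)); cs,_=cv2.findContours(m,0,cv2.CHAIN_APPROX_NONE); c=max(cs,key=cv2.contourArea)[:,0]
W=np.array([ray("top",a,b,.018)[:2] for a,b in c],np.float32); print(cv2.fitEllipse(W),cv2.minEnclosingCircle(W))
E
```

```text
t 22.20 tcp [ 0.6875 -0.0286  0.1995] jaw 88.01 grip 0.0493 F [-0.   0.5 -1.2] tilt [-4.e-04 -0.e+00 -1.e+00]
  -> [18.74 -0.79 -0.05] turn 0.000 dist rows 3.0
t 22.20 tcp [ 0.6875 -0.0286  0.1995] jaw 88.01 grip 0.0493 F [-0.   0.5 -1.2] tilt [-4.e-04 -0.e+00 -1.e+00]
  -> [ 16.81 -27.44  -0.05] turn 0.000 dist rows 5.1
-0.4 [0.015, 0.015, 0.016, 0.005, 0.004, 0.007, 0.005, 0.004, 0.0, 0.067]
-0.37 [0.016, 0.016, 0.017, 0.004, 0.005, 0.005, 0.113, 0.152, 0.151, 0.004]
-0.34 [0.021, 0.021, 0.022, 0.005, 0.004, 0.006, 0.119, 0.152, 0.153, 0.005]
-0.31 [0.022, 0.023, 0.024, 0.014, 0.005, 0.004, 0.108, 0.125, 0.121, 0.004]
-0.28 [0.024, 0.021, 0.022, 0.016, 0.004, 0.121, 0.117, 0.0, 0.003, 0.005]
-0.25 [0.019, 0.021, 0.021, 0.015, 0.005, 0.152, 0.153, 0.119, 0.004, 0.004]
-0.22 [0.016, 0.017, 0.016, 0.016, 0.005, 0.15, 0.152, 0.114, 0.005, 0.005]
-0.19 [0.005, 0.005, 0.005, 0.005, 0.004, 0.004, 0.008, 0.004, 0.005, 0.004]
-0.16 [0.005, 0.005, 0.005, 0.007, 0.065, 0.066, 0.065, 0.067, 0.066, 0.067]
-0.13 [0.005, 0.022, 0.005, 0.005, 0.052, 0.05, 0.026, 0.062, 0.064, 0.064]
((0.4800143539905548, -0.2992522418498993), (0.07656924426555634, 0.07737483084201813), 18.296207427978516) ((0.47982022166252136, -0.29928645491600037), 0.03967245668172836)
```

View pics/s12.png

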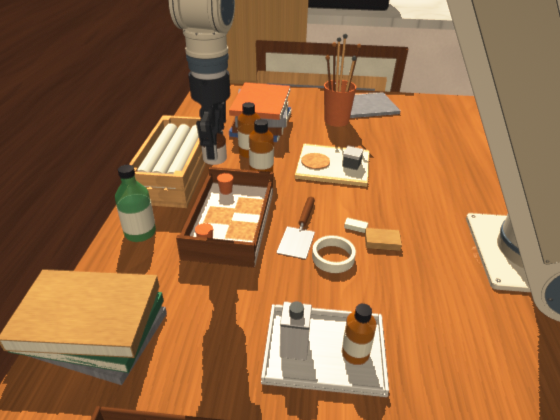

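View pics/w12.png

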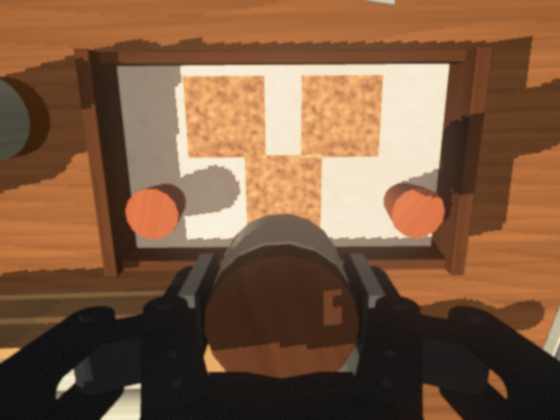

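The jar is lifted clear of the rail, the pots haven't moved, and the gap inlay is at columns 246-322. The top camera puts the coaster at (0.480,-0.299), radius 39.7 mm. I'll carry the jar round in front of the decoy bottles.

{"op": "send_rows", "data": {
  "series": [1.5, 0, 0, 0, 0.8, 4.5, 0, 0, 0, 0.8, 8.5, -1, 0, 0, 0.8, 12.5, -3.5, 0, 0, 0.8, 15.5, -7, 0, 0, 0.8, 17, -11.5, 0, 0, 0.8, 17, -16, 0, 0, 0.8, 17, -20.5, 0, 0, 0.8, 16.5, -24.5, 0, 0, 0.8, 16.5, -27, 0, 0, 0.8]
}}

```text
t: 23.55
tcp_pos: [0.5128, -0.2943, 0.1982]
eef_rot: [[-0.999, 0.036, -0.001], [0.036, 0.999, 0.001], [0.001, 0.001, -1.0]]
wrist_force: [-0.4, 0.7, -1.8]
grip_width: 0.0491
```

{"op": "send_rows", "data": {
  "series": [0, -0.4, 0, 0, 0.8, 0, -0.4, 0, 0, 0.8, 0, -0.4, 0, 0, 0.8]
}}

```text
t: 23.92
tcp_pos: [0.5131, -0.2956, 0.1994]
eef_rot: [[-0.999, 0.034, -0.0], [0.034, 0.999, 0.0], [0.0, 0.0, -1.0]]
wrist_force: [0.1, 0.1, -1.2]
grip_width: 0.049
```

```bash
python3 go.py .48 -.299 .05 88;  python3 - <<'E'
from meas import *
o=r.get_obs(); T=wristT(o)
p,d=optics.read_camera("wrist"); cv2.imwrite("pics/w13.png",p[:,:,::-1]); np.savez("wrist13.npz",p=p,d=d,T=T)
X=cloud("wrist",d,T)
try: print("tin",topface("wrist",X,0,.047,.06,(.3815,-.2935),.054,T))
except Exception as e: print(e)
E
```

```text
t 23.93 tcp [ 0.5131 -0.2956  0.1994] jaw 88.07 grip 0.0490 F [ 0.1  0.1 -1.2] tilt [ 1.e-04  3.e-04 -1.e+00]
  -> [ 3.3  -0.46 14.94] turn 0.001 dist rows 2.4
tin (array([ 0.39126226, -0.29814991]), (0.388069748878479, -0.29880109429359436), 0.05159302055835724, ((0.38836145401000977, -0.29930534958839417), (0.04450877755880356, 0.027970751747488976), 72.79180908203125), np.uint64(2554))
```

View pics/w13.png

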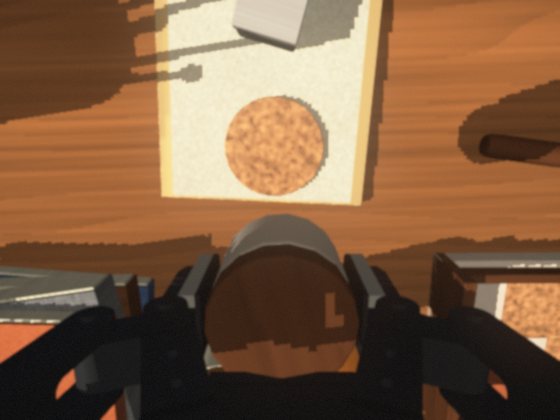

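Run:
```python
from meas import *
z=np.load("wrist13.npz"); p,T=z['p'],z['T']
hsv=cv2.cvtColor(p,cv2.COLOR_RGB2HSV); m=(hsv[...,1]>85)&(hsv[...,2]>100); m[:85]=0;m[198:]=0;m[:,:205]=0;m[:,340:]=0
m=comp(cv2.morphologyEx(m.astype(np.uint8),cv2.MORPH_CLOSE,np.ones((5,5))),(274,146)); cs,_=cv2.findContours(m,0,cv2.CHAIN_APPROX_NONE); c=max(cs,key=cv2.contourArea)[:,0]
print(c.min(0),c.max(0))
W=np.array([ray("wrist",a,b,.018,T)[:2] for a,b in c],np.float32); print(cv2.fitEllipse(W),cv2.minEnclosingCircle(W))
```

```text
[225  96] [323 195]
((0.4783191680908203, -0.30016034841537476), (0.07821199297904968, 0.07870209962129593), 5.117916107177734) ((0.4784408509731293, -0.30017027258872986), 0.039919763803482056)
```

Wrist and top agree on the coaster once each camera's offset is removed: the target is (0.4787,-0.2998).

```bash
python3 go.py .4787 -.2998 .0475 88
```

```text
t 23.98 tcp [ 0.5132 -0.2956  0.1995] jaw 88.08 grip 0.0491 F [ 0.5  0.7 -1.4] tilt [-1.e-04  1.e-04 -1.e+00]
  -> [ 3.43 -0.54 15.2 ] turn 0.001 dist rows 2.5
```

{"op": "send_rows", "data": {
  "series": [1.2, -0.2, 1, 0, 0.8, 2.6, -0.4, 3, 0, 0.8, 3.5, -0.55, 6, 0, 0.8, 3.5, -0.55, 9, 0, 0.8, 3.5, -0.55, 11.5, 0, 0.8, 3.5, -0.55, 13, 0, 0.8, 3.5, -0.55, 13, 0, 0.8, 3.5, -0.55, 13, 0, 0.8, 3.5, -0.55, 13, 0, 0.8]
}}

```text
t: 25.1
tcp_pos: [0.4783, -0.3013, 0.0703]
eef_rot: [[-0.999, 0.035, 0.001], [0.035, 0.999, -0.001], [-0.001, -0.001, -1.0]]
wrist_force: [-0.8, 0.8, -0.9]
grip_width: 0.0489
```

```bash
python3 go.py .4787 -.2998 .0475 88;  python3 - <<'E'
from h import *
p,d=optics.read_camera("wrist"); cv2.imwrite("pics/w14.png",p[:,:,::-1])
E
```

```text
t 25.10 tcp [ 0.4783 -0.3013  0.0703] jaw 88.01 grip 0.0489 F [-0.8  0.8 -0.9] tilt [-0.0013 -0.0011 -1.    ]
  -> [-0.03  0.15  2.28] turn 0.000 dist rows 0.4
```

View pics/w14.png

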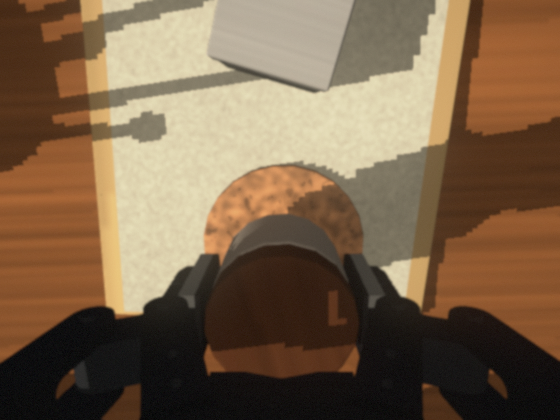

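The coaster spans columns 204-363 and the jar 206-358, so I'll shift 1 mm, lower and release.

{"op": "send_rows", "data": {
  "series": [-0.03, 0.12, 0.8, 0, 0.8, -0.03, 0.12, 1.5, 0, 0.8, -0.03, 0.12, 2.0, 0, 0.8, -0.03, 0.12, 2.2, 0, 0.8, -0.03, 0.12, 2.25, 0, 0.8, -0.03, 0.12, 2.25, 0, 0.8, -0.03, 0.12, 2.25, 0, 0.8]
}}

```text
t: 26.02
tcp_pos: [0.4779, -0.2996, 0.0475]
eef_rot: [[-0.999, 0.035, -0.0], [0.035, 0.999, 0.0], [0.0, 0.0, -1.0]]
wrist_force: [-4.1, 3.9, 8.4]
grip_width: 0.0489
```

```bash
python3 go.py .4787 -.2998 .0475 88
```

```text
t 26.02 tcp [ 0.4779 -0.2996  0.0475] jaw 88.01 grip 0.0489 F [-4.1  3.9  8.4] tilt [ 1.e-04  0.e+00 -1.e+00]
  -> [-0.08 -0.02 -0.  ] turn 0.000 dist rows 0.0
```

{"op": "send_rows", "data": {
  "series": [0, 0, 0, 0, 0.1, 0, 0, 0, 0, -0.3, 0, 0, 0, 0, -0.7, 0, 0, 0, 0, -1, 0, 0, 0, 0, -1, 0, 0, -1, 0, -1, 0, 0, -4, 0, -1, 0, 0, -8, 0, -1, 0, 0, -12, 0, -1, 0, 0, -12, 0, -1]
}}

```text
t: 27.28
tcp_pos: [0.4794, -0.3008, 0.1706]
eef_rot: [[-0.999, 0.035, 0.005], [0.035, 0.999, -0.004], [-0.005, -0.004, -1.0]]
wrist_force: [0.3, -0.3, -0.4]
grip_width: 0.0854
```

```bash
python3 go.py .4 -.297 .2 88;  python3 - <<'E'
from meas import *
o=r.get_obs(); T=wristT(o)
p,d=optics.read_camera("wrist"); cv2.imwrite("pics/w15.png",p[:,:,::-1])
X=cloud("wrist",d,T)
print(topface("wrist",X,0,.06,.075,(.4787,-.30),.066,T)[:3])
try: print("tin",topface("wrist",X,0,.047,.06,(.3815,-.2945),.054,T))
except Exception as e: print(e)
E
```

```text
t 27.27 tcp [ 0.4794 -0.3008  0.1706] jaw 88.01 grip 0.0854 F [ 0.3 -0.3 -0.4] tilt [-0.0049 -0.004  -1.    ]
  -> [ 7.93  0.09 -2.98] turn 0.000 dist rows 1.4
(array([ 0.47758806, -0.29963224]), (0.47813862562179565, -0.29955539107322693), 0.05011434853076935)
tin (array([ 0.37922777, -0.29657504]), (0.37956470251083374, -0.296469122171402), 0.06173989549279213, ((0.379650741815567, -0.29670318961143494), (0.044388074427843094, 0.044588640332221985), 72.35875701904297), np.uint64(6102))
```

View pics/w15.png

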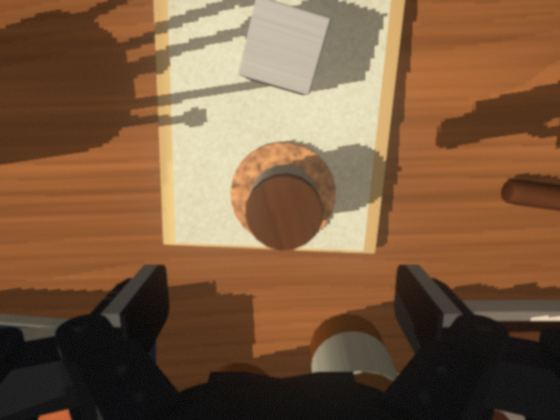

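The jar stands on the coaster at (0.478,-0.2996), within 1 mm of its centre. The tin is at (0.3800,-0.296) with its faces at 72.4°, so I'll go there next.

```bash
python3 go.py .380 -.296 .16 72.4
```

```text
t 27.32 tcp [ 0.4787 -0.3002  0.1686] jaw 88.01 grip 0.0855 F [-0.   0.9 -0.4] tilt [-0.0026 -0.002  -1.    ]
  -> [9.88 0.08 0.83] turn 0.272 dist rows 1.6
```

{"op": "send_rows", "data": {
  "series": [2.5, 0, 0, 0.06, -1, 6, 0.1, 0, 0.14, -1, 9, 0.1, 0, 0.22, -1, 9.9, 0.1, 0.4, 0.272, -1, 9.9, 0.1, 0.8, 0.272, -1, 9.9, 0.1, 0.8, 0.272, -1, 9.9, 0.1, 0.8, 0.272, -1]
}}

```text
t: 28.2
tcp_pos: [0.3797, -0.2953, 0.1585]
eef_rot: [[-0.954, 0.301, -0.0], [0.301, 0.954, 0.0], [0.0, 0.0, -1.0]]
wrist_force: [-0.6, -0.1, 0.0]
grip_width: 0.0857
```

```bash
python3 go.py .380 -.296 .04 72.4;  python3 - <<'E'
from meas import *
o=r.get_obs(); T=wristT(o)
p,d=optics.read_camera("wrist"); cv2.imwrite("pics/w16.png",p[:,:,::-1])
X=cloud("wrist",d,T)
a=topface("wrist",X,0,.047,.06,(.38,-.296),.054,T); print(a)
p,d=optics.read_camera("side"); cv2.imwrite("pics/s16.png",p[:,:,::-1])
E
```

```text
t 28.20 tcp [ 0.3797 -0.2953  0.1585] jaw 72.49 grip 0.0857 F [-0.6 -0.1  0. ] tilt [ 4.e-04  3.e-04 -1.e+00]
  -> [-0.05 -0.06 11.85] turn 0.001 dist rows 1.9
(array([ 0.37799716, -0.29623285]), (0.3786602318286896, -0.2965032160282135), 0.06212814152240753, ((0.378471702337265, -0.296367347240448), (0.04440521448850632, 0.044966354966163635), 72.41621398925781), np.uint64(4921))
```

View pics/w16.png

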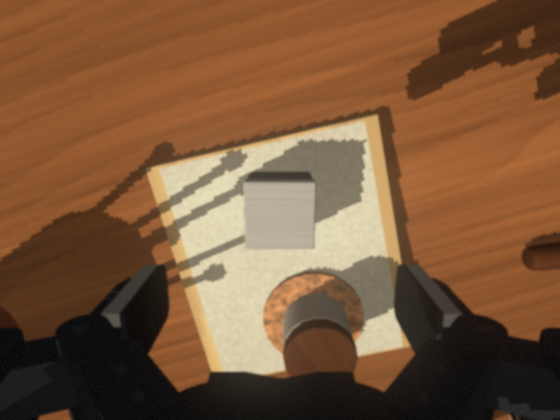

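View pics/s16.png

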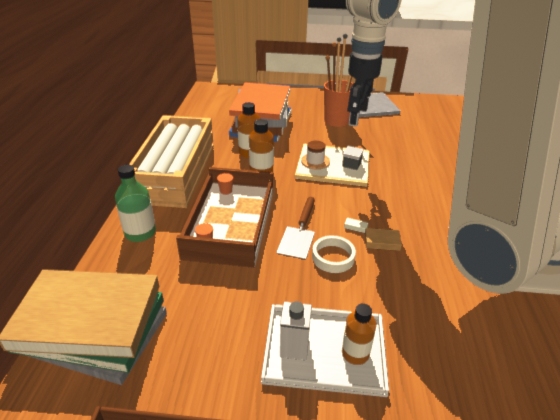

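The jar stands upright on the coaster. The tin, at columns 244-315, is square to the fingers and about 1 mm left of centre. Descending on it.

{"op": "send_rows", "data": {
  "series": [0, -0.1, 2, 0, -1, 0, -0.1, 5, 0, -1, 0, -0.1, 8, 0, -1, 0, -0.1, 10, 0, -1, 0, -0.1, 11.3, 0, -1, 0, -0.1, 11.9, 0, -1, 0, -0.1, 11.9, 0, -1, 0, -0.1, 11.9, 0, -1]
}}

```text
t: 29.3
tcp_pos: [0.3793, -0.2966, 0.0404]
eef_rot: [[-0.953, 0.302, 0.001], [0.302, 0.953, -0.001], [-0.001, -0.001, -1.0]]
wrist_force: [0.4, 0.7, -0.1]
grip_width: 0.0853
```

```bash
python3 go.py .3795 -.2962 .04 72.4;  python3 - <<'E'
from h import *
p,d=optics.read_camera("wrist"); cv2.imwrite("pics/w17.png",p[:,:,::-1])
E
```

```text
t 29.30 tcp [ 0.3793 -0.2966  0.0404] jaw 72.42 grip 0.0853 F [ 0.4  0.7 -0.1] tilt [-9.e-04 -6.e-04 -1.e+00]
  -> [-0.    0.05  0.04] turn 0.000 dist rows 0.0
```

View pics/w17.png

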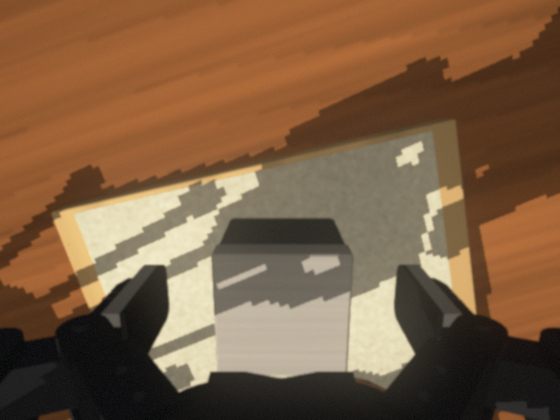

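The tin spans columns 213-352, centred at 282 against 281.5 for the fingers. Closing.

{"op": "send_rows", "data": {
  "series": [0, 0, 0.1, 0, -1, 0, 0, 0.1, 0, 0.2, 0, 0, 0.1, 0, 0.4, 0, 0, 0.1, 0, 0.6, 0, 0, 0.1, 0, 0.8, 0, 0, 0.1, 0, 0.8, 0, 0, 0.1, 0, 0.8, 0, 0, 0.1, 0, 0.8]
}}

```text
t: 30.35
tcp_pos: [0.3791, -0.2964, 0.039]
eef_rot: [[-0.953, 0.302, 0.0], [0.302, 0.953, -0.0], [-0.0, -0.0, -1.0]]
wrist_force: [-0.5, -0.6, 5.5]
grip_width: 0.0436
```

```bash
python3 go.py .3795 -.2962 .04 72.4
```

```text
t 30.35 tcp [ 0.3791 -0.2964  0.039 ] jaw 72.42 grip 0.0436 F [-0.5 -0.6  5.5] tilt [-3.e-04 -2.e-04 -1.e+00]
  -> [-0.03  0.03 -0.1 ] turn 0.000 dist rows 0.0
```

{"op": "send_rows", "data": {
  "series": [0, 0, -1, 0, 0.8, 0, 0, -3, 0, 0.8, 0, 0, -6, 0, 0.8, 0, 0, -10, 0, 0.8, 0, 0, -14, 0, 0.8, 0, 0, -16, 0, 0.8, 0, 0, -16, 0, 0.8, 0, 0, -16, 0, 0.8]
}}

```text
t: 31.35
tcp_pos: [0.3787, -0.2959, 0.1979]
eef_rot: [[-0.953, 0.302, -0.001], [0.302, 0.953, 0.001], [0.001, 0.001, -1.0]]
wrist_force: [0.2, 0.4, -1.8]
grip_width: 0.0436
```

```bash
python3 go.py .42 -.06 .2 88.3; python3 go.py .687 -.028 .2 88.3
python3 - <<'E'
from h import *
p,d=optics.read_camera("side"); cv2.imwrite("pics/s18.png",p[:,:,::-1])
E
```

```text
t 31.35 tcp [ 0.3787 -0.2959  0.1979] jaw 72.42 grip 0.0436 F [ 0.2  0.4 -1.8] tilt [ 1.2e-03  7.0e-04 -1.0e+00]
  -> [ 3.18 23.74 -0.19] turn -0.277 dist rows 3.8
t 31.35 tcp [ 0.3787 -0.2959  0.1979] jaw 72.42 grip 0.0436 F [ 0.2  0.4 -1.8] tilt [ 1.2e-03  7.0e-04 -1.0e+00]
  -> [-21.3   34.85  -0.21] turn -0.277 dist rows 6.5
```

View pics/s18.png

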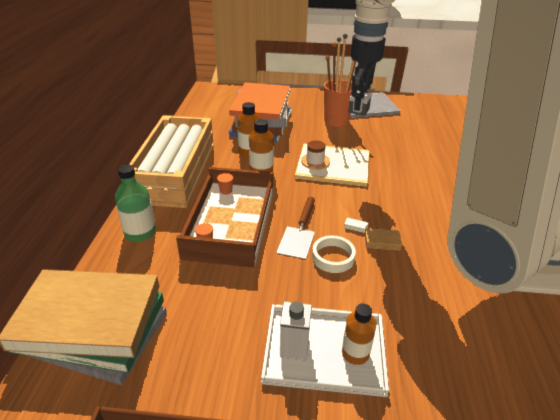

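The jar is on the coaster, the tin is held in the air, and the tray pair still stands. I'll go by way of the open middle to the rack, then measure the cork inlay.

{"op": "send_rows", "data": {
  "series": [0.2, 2.5, 0, -0.02, 0.8, 0.7, 6.5, 0, -0.06, 0.8, 1.2, 11, 0, -0.1, 0.8, 0.7, 15.5, 0, -0.15, 0.8, -1.5, 19.5, 0, -0.2, 0.8, -5, 23, 0, -0.25, 0.8, -9, 26.2, 0, -0.277, 0.8, -13, 29.4, 0, -0.277, 0.8, -17, 32.5, 0, -0.277, 0.8, -19.5, 34, 0, -0.277, 0.8]
}}

```text
t: 32.65
tcp_pos: [0.669, -0.0298, 0.1965]
eef_rot: [[-1.0, 0.029, -0.003], [0.029, 1.0, 0.001], [0.003, 0.001, -1.0]]
wrist_force: [-0.6, -0.6, -1.7]
grip_width: 0.0435
```

```bash
python3 go.py .715 -.028 .2 88.3
```

```text
t 32.65 tcp [ 0.669  -0.0298  0.1965] jaw 88.36 grip 0.0435 F [-0.6 -0.6 -1.7] tilt [ 2.7e-03  5.0e-04 -1.0e+00]
  -> [-4.59  0.31 -0.37] turn 0.001 dist rows 0.7
```

{"op": "send_rows", "data": {
  "series": [-2, 0, 0, 0, 0.8, -4, 0, 0, 0, 0.8, -5, 0, 0, 0, 0.8, -5, 0, 0, 0, 0.8, -5, 0, 0, 0, 0.8, -5, 0, 0, 0, 0.8]
}}

```text
t: 33.4
tcp_pos: [0.7171, -0.0326, 0.1992]
eef_rot: [[-1.0, 0.03, 0.0], [0.03, 1.0, -0.0], [-0.0, -0.0, -1.0]]
wrist_force: [-0.0, -0.1, -1.3]
grip_width: 0.0436
```

Run:
```python
from meas import *
o=r.get_obs(); T=wristT(o); print(o['tcp_pos'])
p,d=optics.read_camera("wrist"); cv2.imwrite("pics/w19.png",p[:,:,::-1]); np.savez("wrist19.npz",p=p,d=d,T=T)
```

```text
[ 0.71705558 -0.03257839  0.19920072]
```

View pics/w19.png

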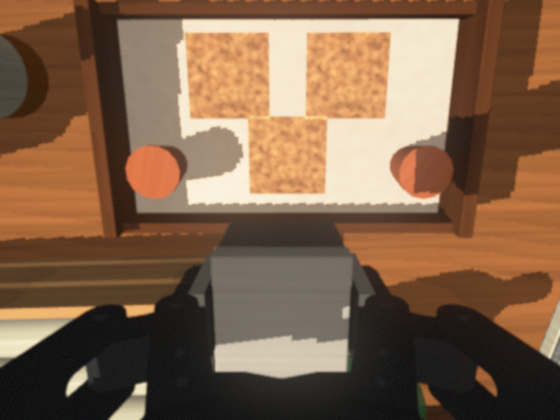

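Run:
```python
from meas import *
z=np.load("wrist19.npz"); p,T=z['p'],z['T']
hsv=cv2.cvtColor(p,cv2.COLOR_RGB2HSV); m=((hsv[...,1]>90)&(hsv[...,2]>90)).astype(np.uint8)
for nm,b in dict(gap=(242,119,334,200),right=(180,26,275,114),left=(300,26,395,114)).items():
    k=np.zeros_like(m); k[b[1]:b[3],b[0]:b[2]]=m[b[1]:b[3],b[0]:b[2]]
    k=comp(cv2.morphologyEx(k,cv2.MORPH_CLOSE,np.ones((5,5))),((b[0]+b[2])/2,(b[1]+b[3])/2),200)
    vs,us=np.nonzero(k)
    W=np.array([ray("wrist",a,c,.02,T)[:2] for a,c in zip(us,vs)],np.float32); print(nm,us.min(),us.max(),vs.min(),vs.max(),cv2.minAreaRect(W),W.mean(0))
# gap from explicit corners
C=np.array([ray("wrist",a,b,.02,T)[:2] for a,b in[(248.5,116.5),(327.5,118),(325.5,193.5),(250,192.5)]]); print(C.mean(0),np.linalg.norm(np.roll(C,-1,0)-C,axis=1))
```

```text
gap 248 326 119 193 ((0.6899843215942383, -0.027237404137849808), (0.0615258552134037, 0.05911131203174591), 88.23188781738281) [ 0.6891781  -0.02716378]
right 185 268 33 113 ((0.625924825668335, -0.07044045627117157), (0.061498746275901794, 0.057207141071558), 88.2326889038086) [ 0.6251335  -0.07033546]
left 306 390 32 113 ((0.6283631920814514, 0.019594602286815643), (0.06163940206170082, 0.057890597730875015), 88.23529052734375) [0.627787   0.01965369]
[ 0.68934155 -0.026537  ] [0.06153912 0.06029115 0.06194028 0.06058297]
```

The three inlays are clear and the gap centre is about (0.689,-0.027). The rack's y-axis is at 88.2°. This is within 2 mm of the jar's measured spot, so I'll target TCP (0.6887,-0.0275).

```bash
python3 go.py .6887 -.0275 .070 88.23
```

```text
t 33.45 tcp [ 0.7171 -0.0326  0.1993] jaw 88.29 grip 0.0434 F [ 0.1 -0.2 -0.9] tilt [-4.e-04 -0.e+00 -1.e+00]
  -> [ 2.86  0.43 12.92] turn 0.001 dist rows 2.1
```

{"op": "send_rows", "data": {
  "series": [1.2, 0.2, 0, 0, 0.8, 2.4, 0.4, 0, 0, 0.8, 2.9, 0.43, 1, 0, 0.8, 2.9, 0.43, 4, 0, 0.8, 2.9, 0.43, 7, 0, 0.8, 2.9, 0.43, 10, 0, 0.8, 2.9, 0.43, 12, 0, 0.8, 2.9, 0.43, 12.9, 0, 0.8, 2.9, 0.43, 12.9, 0, 0.8, 2.9, 0.43, 12.9, 0, 0.8]
}}

```text
t: 34.7
tcp_pos: [0.6892, -0.0275, 0.0708]
eef_rot: [[-1.0, 0.03, 0.001], [0.03, 1.0, -0.0], [-0.001, -0.0, -1.0]]
wrist_force: [0.0, -0.6, -1.7]
grip_width: 0.0435
```

```bash
python3 go.py .6887 -.0275 .047 88.23;  python3 - <<'E'
from h import *
p,d=optics.read_camera("wrist"); cv2.imwrite("pics/w20.png",p[:,:,::-1])
E
```

```text
t 34.70 tcp [ 0.6892 -0.0275  0.0708] jaw 88.29 grip 0.0435 F [ 0.  -0.6 -1.7] tilt [-1.5e-03 -2.0e-04 -1.0e+00]
  -> [0.05 0.   2.38] turn 0.001 dist rows 0.4
```

View pics/w20.png

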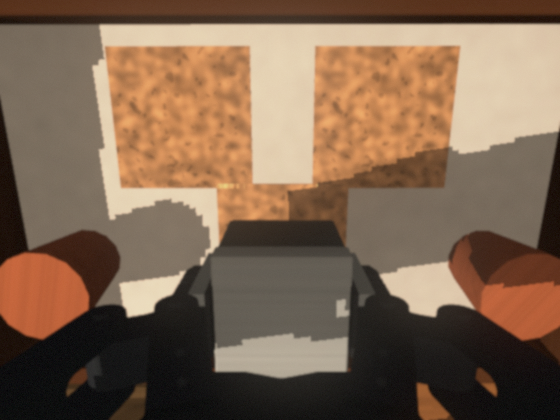

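The tin spans columns 211-356 and the inlay 218-348, both centred near 283. Lowering and releasing.

{"op": "send_rows", "data": {
  "series": [0, 0, 0.8, 0, 0.8, 0, 0, 1.5, 0, 0.8, 0, 0, 2.0, 0, 0.8, 0, 0, 2.25, 0, 0.8, 0, 0, 2.3, 0, 0.8, 0, 0, 2.3, 0, 0.8, 0, 0, 2.3, 0, 0.8]
}}

```text
t: 35.62
tcp_pos: [0.6887, -0.0274, 0.047]
eef_rot: [[-1.0, 0.03, 0.0], [0.03, 1.0, -0.0], [-0.0, -0.0, -1.0]]
wrist_force: [-1.3, -1.5, 3.7]
grip_width: 0.0435
```

{"op": "send_rows", "data": {
  "series": [0, 0, 0, 0, 0.1, 0, 0, 0, 0, -0.3, 0, 0, 0, 0, -0.7, 0, 0, 0, 0, -1, 0, 0, 0, 0, -1, 0, 0, -1, 0, -1, 0, 0, -4, 0, -1, 0, 0, -8, 0, -1, 0, 0, -13, 0, -1, 0, 0, -15, 0, -1]
}}

```text
t: 36.88
tcp_pos: [0.6895, -0.0275, 0.2012]
eef_rot: [[-1.0, 0.03, 0.005], [0.03, 1.0, -0.001], [-0.005, -0.001, -1.0]]
wrist_force: [1.2, 0.4, -0.5]
grip_width: 0.0857
```

{"op": "send_rows", "data": {
  "series": [0, 0, 0, 0, -1, 0, 0, 0, 0, -1]
}}

```text
t: 37.12
tcp_pos: [0.6883, -0.0274, 0.1958]
eef_rot: [[-1.0, 0.03, -0.001], [0.03, 1.0, 0.0], [0.001, 0.0, -1.0]]
wrist_force: [-0.3, 1.0, 0.6]
grip_width: 0.0854
```

```bash
python3 go.py .387 .297 .2 88;  python3 - <<'E'
from meas import *
o=r.get_obs(); T=wristT(o)
p,d=optics.read_camera("wrist"); cv2.imwrite("pics/w21.png",p[:,:,::-1])
X=cloud("wrist",d,T)
print("tin",topface("wrist",X,0,.056,.069,(.689,-.0275),.062,T))
E
```

```text
t 37.12 tcp [ 0.6883 -0.0274  0.1958] jaw 88.29 grip 0.0854 F [-0.3  1.   0.6] tilt [ 1.4e-03  1.0e-04 -1.0e+00]
  -> [31.08 31.52 -0.38] turn 0.005 dist rows 7.1
tin (array([ 0.6880455 , -0.02737144]), (0.6886299848556519, -0.02730828896164894), 0.061840981245040894, ((0.6885321140289307, -0.027383649721741676), (0.044387806206941605, 0.04496616870164871), 88.2269287109375), np.uint64(3960))
```

View pics/w21.png

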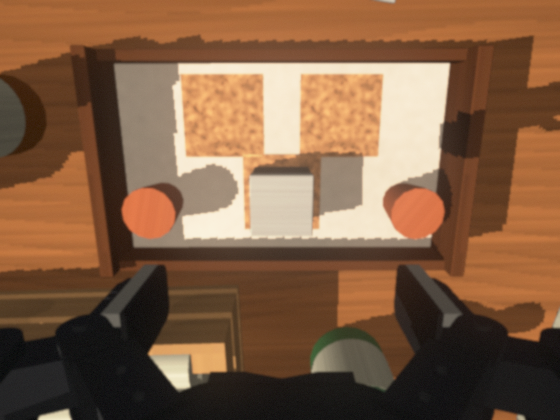

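The tin sits centred and square in the gap at (0.6885,-0.0274), and the pots haven't moved. Next, the bottle goes back.

{"op": "send_rows", "data": {
  "series": [2, 2, 0, 0, -1, 6, 6, 0, 0, -1, 10.3, 10.4, 0, 0, -1, 14.6, 14.8, 0, 0, -1, 18.9, 19.1, 0, 0, -1, 23, 23.3, 0, 0, -1, 26.8, 27.1, 0, 0, -1, 29.6, 30, 0, 0, -1, 31.1, 31.5, 0, 0, -1, 31.1, 31.5, 0, 0, -1]
}}

```text
t: 38.42
tcp_pos: [0.3859, 0.2973, 0.1959]
eef_rot: [[-1.0, 0.027, -0.001], [0.027, 1.0, -0.001], [0.001, -0.001, -1.0]]
wrist_force: [0.2, 0.2, -0.3]
grip_width: 0.0856
```

{"op": "send_rows", "data": {
  "series": [0, 0, 1, 0, -1, 0, 0, 2, 0, -1, 0, 0, 2, 0, -1, 0, 0, 2, 0, -1]
}}

```text
t: 38.92
tcp_pos: [0.3875, 0.2964, 0.1766]
eef_rot: [[-1.0, 0.031, -0.0], [0.031, 1.0, -0.0], [0.0, -0.0, -1.0]]
wrist_force: [0.9, 0.7, 0.1]
grip_width: 0.0856
```

```bash
python3 go.py .3872 .2972 .0706 88
python3 - <<'E'
from meas import *
o=r.get_obs(); T=wristT(o)
p,d=optics.read_camera("wrist"); cv2.imwrite("pics/w22.png",p[:,:,::-1])
X=cloud("wrist",d,T)
print("cap",topface("wrist",X,0,.108,.13,(.387,.297),.118,T)[:3])
E
```

```text
t 38.92 tcp [0.3875 0.2964 0.1766] jaw 88.25 grip 0.0856 F [0.9 0.7 0.1] tilt [ 3.e-04 -2.e-04 -1.e+00]
  -> [ 0.03  0.08 10.6 ] turn 0.004 dist rows 1.7
cap (array([0.38666016, 0.29698458]), (0.38667380809783936, 0.29671159386634827), 0.028037387877702713)
```

View pics/w22.png

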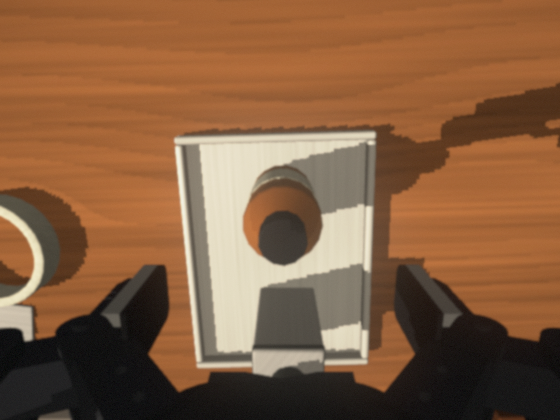

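The bottle's cap is at (283,238), within 1 mm of where I left it. Gripping at the same relative pose.

{"op": "send_rows", "data": {
  "series": [0.05, 0.08, 2, 0.004, -1, 0.05, 0.08, 5, 0.004, -1, 0.05, 0.08, 7.5, 0.004, -1, 0.05, 0.08, 9.3, 0.004, -1, 0.05, 0.08, 10.3, 0.004, -1, 0.05, 0.08, 10.6, 0.004, -1, 0.05, 0.08, 10.6, 0.004, -1, 0.05, 0.08, 10.6, 0.004, -1]
}}

```text
t: 39.98
tcp_pos: [0.3871, 0.2977, 0.0714]
eef_rot: [[-0.999, 0.034, 0.001], [0.034, 0.999, 0.0], [-0.001, 0.001, -1.0]]
wrist_force: [0.2, -0.6, 0.5]
grip_width: 0.0855
```

```bash
python3 go.py .3872 .2972 .0706 88
```

```text
t 39.98 tcp [0.3871 0.2977 0.0714] jaw 88.06 grip 0.0855 F [ 0.2 -0.6  0.5] tilt [-9.e-04  5.e-04 -1.e+00]
  -> [-0.01 -0.05  0.08] turn 0.001 dist rows 0.0
```

{"op": "send_rows", "data": {
  "series": [0, 0, 0.05, 0, -1, 0, 0, 0.05, 0, 0.2, 0, 0, 0.05, 0, 0.4, 0, 0, 0.05, 0, 0.6, 0, 0, 0.05, 0, 0.8, 0, 0, 0.05, 0, 0.8, 0, 0, 0.05, 0, 0.8, 0, 0, 0.05, 0, 0.8]
}}

```text
t: 40.98
tcp_pos: [0.3868, 0.2975, 0.0705]
eef_rot: [[-0.999, 0.034, 0.0], [0.034, 0.999, -0.0], [-0.0, -0.0, -1.0]]
wrist_force: [-1.0, -1.7, 5.1]
grip_width: 0.0475
```

```bash
python3 go.py .3872 .2972 .0706 88
```

```text
t 40.98 tcp [0.3868 0.2975 0.0705] jaw 88.06 grip 0.0475 F [-1.  -1.7  5.1] tilt [-4.e-04 -0.e+00 -1.e+00]
  -> [-0.04 -0.02 -0.01] turn 0.001 dist rows 0.0
```

{"op": "send_rows", "data": {
  "series": [0, 0, -1, 0, 0.8, 0, 0, -3, 0, 0.8, 0, 0, -6, 0, 0.8, 0, 0, -9, 0, 0.8, 0, 0, -12, 0, 0.8, 0, 0, -13.5, 0, 0.8, 0, 0, -13.5, 0, 0.8]
}}

```text
t: 41.85
tcp_pos: [0.387, 0.2977, 0.2057]
eef_rot: [[-0.999, 0.034, 0.001], [0.034, 0.999, 0.001], [-0.001, 0.001, -1.0]]
wrist_force: [-0.6, 0.1, -3.3]
grip_width: 0.0475
```

```bash
python3 go.py .6224 -.0684 .2 88
python3 - <<'E'
from h import *
p,d=optics.read_camera("side"); cv2.imwrite("pics/s23.png",p[:,:,::-1])
E
```

```text
t 41.85 tcp [0.387  0.2977 0.2057] jaw 88.06 grip 0.0475 F [-0.6  0.1 -3.3] tilt [-1.e-03  7.e-04 -1.e+00]
  -> [-24.76 -35.79   0.58] turn 0.001 dist rows 7.0
```

View pics/s23.png

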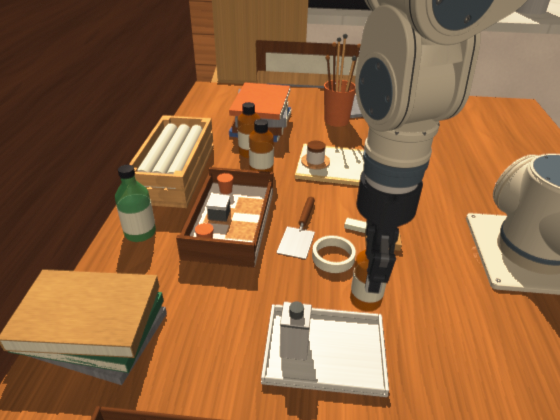

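The bottle is held upright near (368,285) and the tin is in the gap at (218,207). Carrying the bottle back.

{"op": "send_rows", "data": {
  "series": [-1.4, -2, 0, 0, 0.8, -4, -5.8, 0, 0, 0.8, -7.2, -10.4, 0, 0, 0.8, -10.6, -15.3, 0, 0, 0.8, -14, -20.2, 0, 0, 0.8, -17.4, -25.1, 0, 0, 0.8, -20.6, -29.7, 0, 0, 0.8, -23.2, -33.5, 0, 0, 0.8, -24.8, -35.8, 0, 0, 0.8, -24.8, -35.8, 0, 0, 0.8]
}}

```text
t: 43.15
tcp_pos: [0.6228, -0.0705, 0.2027]
eef_rot: [[-0.999, 0.036, -0.003], [0.036, 0.999, 0.001], [0.003, 0.001, -1.0]]
wrist_force: [0.2, 0.5, -2.9]
grip_width: 0.0473
```

{"op": "send_rows", "data": {
  "series": [0, 0, 1, 0, 0.8, 0, 0, 3, 0, 0.8, 0, 0, 5, 0, 0.8, 0, 0, 7, 0, 0.8, 0, 0, 8.5, 0, 0.8, 0, 0, 9, 0, 0.8, 0, 0, 9, 0, 0.8, 0, 0, 9, 0, 0.8]
}}

```text
t: 44.15
tcp_pos: [0.6229, -0.0687, 0.116]
eef_rot: [[-0.999, 0.034, 0.001], [0.034, 0.999, -0.0], [-0.001, -0.0, -1.0]]
wrist_force: [-0.1, 0.3, -3.5]
grip_width: 0.047
```

```bash
python3 go.py .6224 -.0684 .085 88
python3 - <<'E'
from h import *
p,d=optics.read_camera("wrist"); cv2.imwrite("pics/w24.png",p[:,:,::-1])
E
```

```text
t 44.15 tcp [ 0.6229 -0.0687  0.116 ] jaw 88.07 grip 0.0470 F [-0.1  0.3 -3.5] tilt [-1.2e-03 -2.0e-04 -1.0e+00]
  -> [0.05 0.03 3.1 ] turn 0.001 dist rows 0.5
```

View pics/w24.png

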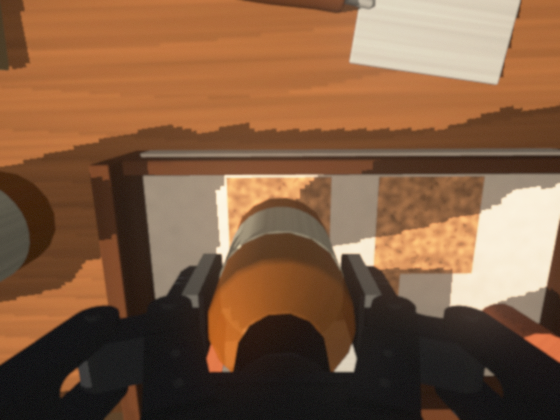

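{"op": "send_rows", "data": {
  "series": [0.02, 0.02, 1, 0, 0.8, 0.02, 0.02, 2, 0, 0.8, 0.02, 0.02, 2.7, 0, 0.8, 0.02, 0.02, 3.0, 0, 0.8, 0.02, 0.02, 3.1, 0, 0.8, 0.02, 0.02, 3.1, 0, 0.8, 0.02, 0.02, 3.1, 0, 0.8]
}}

```text
t: 45.08
tcp_pos: [0.6224, -0.0685, 0.0846]
eef_rot: [[-0.999, 0.034, 0.001], [0.034, 0.999, -0.0], [-0.001, -0.0, -1.0]]
wrist_force: [-1.3, 0.6, 1.8]
grip_width: 0.047
```

```bash
python3 go.py .6224 -.0684 .0846 88
```

```text
t 45.08 tcp [ 0.6224 -0.0685  0.0846] jaw 88.06 grip 0.0470 F [-1.3  0.6  1.8] tilt [-5.e-04 -1.e-04 -1.e+00]
  -> [0.   0.01 0.  ] turn 0.001 dist rows 0.0
```

It is on target within 0.1 mm and resting on the shelf. Releasing and retreating.

{"op": "send_rows", "data": {
  "series": [0, 0, 0, 0, 0.1, 0, 0, 0, 0, -0.3, 0, 0, 0, 0, -0.7, 0, 0, 0, 0, -1, 0, 0, 0, 0, -1, 0, 0, -1, 0, -1, 0, 0, -4, 0, -1, 0, 0, -8, 0, -1, 0, 0, -11, 0, -1, 0, 0, -12, 0, -1]
}}

```text
t: 46.32
tcp_pos: [0.6229, -0.0686, 0.2068]
eef_rot: [[-0.999, 0.034, 0.003], [0.034, 0.999, -0.001], [-0.003, -0.001, -1.0]]
wrist_force: [0.4, 0.1, 0.1]
grip_width: 0.0852
```

```bash
python3 go.py .4919 .2975 .18 88
python3 - <<'E'
from meas import *
o=r.get_obs(); T=wristT(o)
p,d=optics.read_camera("wrist"); cv2.imwrite("pics/w25.png",p[:,:,::-1])
X=cloud("wrist",d,T)
print("cap",topface("wrist",X,0,.12,.145,(.622,-.068),.132,T)[:3])
E
```

```text
t 46.33 tcp [ 0.6229 -0.0686  0.2068] jaw 88.07 grip 0.0852 F [0.4 0.1 0.1] tilt [-3.5e-03 -7.0e-04 -1.0e+00]
  -> [14.34 36.15  2.6 ] turn 0.001 dist rows 6.2
cap (array([ 0.6222922, -0.0688305]), (0.6223042607307434, -0.06878127157688141), 0.028269754722714424)
```

View pics/w25.png

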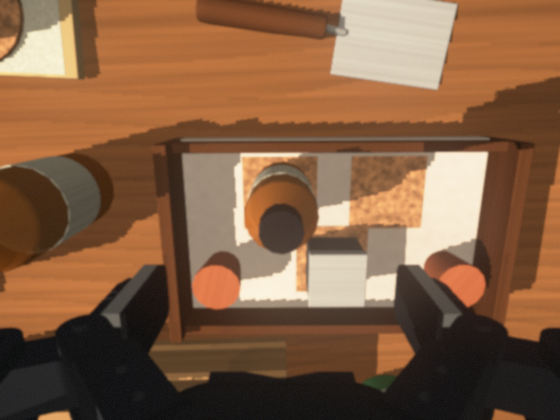

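The bottle is back at (0.6223,-0.0688), against (0.6216,-0.0683) before, and upright. Now the can.

{"op": "send_rows", "data": {
  "series": [1.4, 3.6, 0, 0, -1, 3.8, 9.5, 0, 0, -1, 6.2, 15.5, 0, 0, -1, 8.6, 21.5, 0, 0, -1, 10.8, 27.5, 0, 0, -1, 12.8, 32.5, 0, 0, -1, 14.3, 36.1, 0, 0, -1, 14.3, 36.1, 1, 0, -1, 14.3, 36.1, 2.5, 0, -1, 14.3, 36.1, 2.5, 0, -1]
}}

```text
t: 47.62
tcp_pos: [0.4912, 0.2959, 0.1772]
eef_rot: [[-0.999, 0.035, -0.003], [0.035, 0.999, -0.002], [0.003, -0.002, -1.0]]
wrist_force: [-0.0, 0.1, 0.2]
grip_width: 0.085
```

{"op": "send_rows", "data": {
  "series": [0, 0, 0, 0, -1, 0, 0, 0, 0, -1]
}}

```text
t: 47.88
tcp_pos: [0.4921, 0.2967, 0.1796]
eef_rot: [[-0.999, 0.035, 0.001], [0.035, 0.999, 0.0], [-0.001, 0.0, -1.0]]
wrist_force: [-1.1, 0.3, 1.1]
grip_width: 0.0852
```

```bash
python3 go.py .4919 .2975 .0675 88
python3 - <<'E'
from meas import *
o=r.get_obs(); T=wristT(o)
p,d=optics.read_camera("wrist"); cv2.imwrite("pics/w26.png",p[:,:,::-1])
X=cloud("wrist",d,T)
print("cap",topface("wrist",X,0,.102,.125,(.492,.2975),.111,T)[:3])
E
```

```text
t 47.88 tcp [0.4921 0.2967 0.1796] jaw 88.00 grip 0.0852 F [-1.1  0.3  1.1] tilt [-5.e-04  2.e-04 -1.e+00]
  -> [ 0.03  0.08 11.21] turn 0.000 dist rows 1.8
cap (array([0.49061217, 0.29751499]), (0.49069803953170776, 0.29749634861946106), 0.025696396827697754)
```

View pics/w26.png

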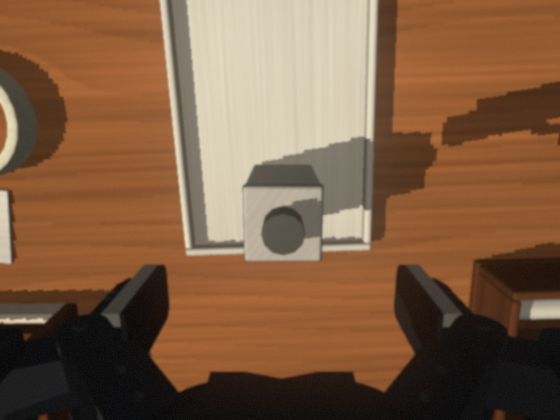

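The can's cap is at (283,230), where I left it. Gripping.

{"op": "send_rows", "data": {
  "series": [0.02, 0.06, 2, 0, -1, 0.02, 0.06, 5, 0, -1, 0.02, 0.06, 7.5, 0, -1, 0.02, 0.06, 9.5, 0, -1, 0.02, 0.06, 10.8, 0, -1, 0.02, 0.06, 11.2, 0, -1, 0.02, 0.06, 11.2, 0, -1, 0.02, 0.06, 11.2, 0, -1, 0.02, 0.06, 11.2, 0, -1]
}}

```text
t: 49.05
tcp_pos: [0.4917, 0.2979, 0.0679]
eef_rot: [[-0.999, 0.034, 0.001], [0.034, 0.999, 0.0], [-0.001, 0.0, -1.0]]
wrist_force: [1.1, -0.3, 0.7]
grip_width: 0.0855
```

{"op": "send_rows", "data": {
  "series": [0, 0, 0, 0, 0.2, 0, 0, 0, 0, 0.4, 0, 0, 0, 0, 0.6, 0, 0, 0, 0, 0.8, 0, 0, 0, 0, 0.8, 0, 0, 0, 0, 0.8, 0, 0, 0, 0, 0.8]
}}

```text
t: 49.92
tcp_pos: [0.4915, 0.2978, 0.0675]
eef_rot: [[-0.999, 0.034, 0.0], [0.034, 0.999, -0.0], [-0.0, -0.0, -1.0]]
wrist_force: [-1.5, -1.6, 5.6]
grip_width: 0.0453
```

```bash
python3 go.py .4919 .2975 .0675 88
```

```text
t 49.92 tcp [0.4915 0.2978 0.0675] jaw 88.06 grip 0.0453 F [-1.5 -1.6  5.6] tilt [-3.e-04 -0.e+00 -1.e+00]
  -> [-0.04 -0.02 -0.  ] turn 0.001 dist rows 0.0
```

{"op": "send_rows", "data": {
  "series": [0, 0, -1, 0, 0.8, 0, 0, -3, 0, 0.8, 0, 0, -6, 0, 0.8, 0, 0, -9, 0, 0.8, 0, 0, -12, 0, 0.8, 0, 0, -13, 0, 0.8, 0, 0, -13, 0, 0.8]
}}

```text
t: 50.8
tcp_pos: [0.4914, 0.2978, 0.1972]
eef_rot: [[-0.999, 0.034, 0.0], [0.034, 0.999, 0.0], [-0.0, 0.0, -1.0]]
wrist_force: [-0.5, -0.3, -2.1]
grip_width: 0.0455
```

```bash
python3 go.py .6306 .0206 .2 83.43
```

```text
t 50.80 tcp [0.4914 0.2978 0.1972] jaw 88.07 grip 0.0455 F [-0.5 -0.3 -2.1] tilt [-2.e-04  2.e-04 -1.e+00]
  -> [-14.85 -27.24  -0.28] turn 0.081 dist rows 5.0
```

{"op": "send_rows", "data": {
  "series": [-1.4, -2.6, -0.3, 0.01, 0.8, -3.8, -7, -0.3, 0.03, 0.8, -6.6, -12, -0.3, 0.05, 0.8, -9.4, -17.2, -0.3, 0.07, 0.8, -12, -22, -0.3, 0.081, 0.8, -13.9, -25.6, -0.3, 0.081, 0.8, -14.8, -27.2, -0.3, 0.081, 0.8, -14.8, -27.2, 2, 0.081, 0.8, -14.8, -27.2, 4, 0.081, 0.8, -14.8, -27.2, 6, 0.081, 0.8]
}}

```text
t: 52.05
tcp_pos: [0.6294, 0.0216, 0.1354]
eef_rot: [[-0.993, 0.114, -0.002], [0.114, 0.993, 0.001], [0.002, 0.0, -1.0]]
wrist_force: [0.2, -0.1, -2.5]
grip_width: 0.046
```

{"op": "send_rows", "data": {
  "series": [0, 0, 1.5, 0, 0.8, 0, 0, 2, 0, 0.8, 0, 0, 2, 0, 0.8, 0, 0, 2, 0, 0.8]
}}

```text
t: 52.55
tcp_pos: [0.6305, 0.021, 0.118]
eef_rot: [[-0.993, 0.114, 0.001], [0.114, 0.993, -0.0], [-0.001, 0.0, -1.0]]
wrist_force: [-0.6, -0.2, -2.2]
grip_width: 0.045
```

```bash
python3 go.py .6306 .0206 .0814 83.43
python3 - <<'E'
from h import *
p,d=optics.read_camera("wrist"); cv2.imwrite("pics/w27.png",p[:,:,::-1])
E
```

```text
t 52.55 tcp [0.6305 0.021  0.118 ] jaw 83.43 grip 0.0450 F [-0.6 -0.2 -2.2] tilt [-0.0011  0.     -1.    ]
  -> [-0.01 -0.04  3.66] turn -0.000 dist rows 0.6
```

View pics/w27.png

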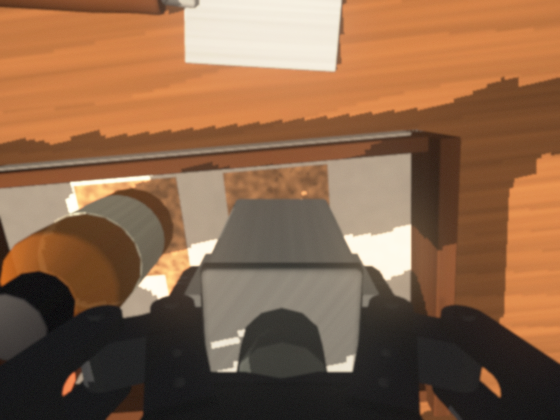

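The can is over its inlay, with the bottle clear on the left at (100,260). Lowering.

{"op": "send_rows", "data": {
  "series": [0, -0.04, 1.2, 0, 0.8, 0, -0.04, 2.3, 0, 0.8, 0, -0.04, 3.1, 0, 0.8, 0, -0.04, 3.5, 0, 0.8, 0, -0.04, 3.65, 0, 0.8, 0, -0.04, 3.65, 0, 0.8, 0, -0.04, 3.65, 0, 0.8]
}}

```text
t: 53.48
tcp_pos: [0.63, 0.0205, 0.0815]
eef_rot: [[-0.993, 0.115, 0.0], [0.115, 0.993, -0.0], [-0.0, -0.0, -1.0]]
wrist_force: [-3.8, -0.5, 6.0]
grip_width: 0.0455
```

```bash
python3 go.py .6306 .0206 .0814 83.43
```

```text
t 53.48 tcp [0.63   0.0205 0.0815] jaw 83.42 grip 0.0455 F [-3.8 -0.5  6. ] tilt [-5.e-04 -1.e-04 -1.e+00]
  -> [-0.06  0.02  0.01] turn -0.000 dist rows 0.0
```

{"op": "send_rows", "data": {
  "series": [0, 0, -0.3, 0, 0.8, -0.06, 0, -0.3, 0, 0.8, -0.06, 0, -0.3, 0, 0.8, -0.06, 0, -0.1, 0, 0.8, -0.06, 0, 0, 0, 0.8, -0.06, 0, 0, 0, 0.8]
}}

```text
t: 54.22
tcp_pos: [0.6308, 0.0205, 0.0815]
eef_rot: [[-0.993, 0.115, 0.001], [0.115, 0.993, -0.0], [-0.001, 0.0, -1.0]]
wrist_force: [-2.4, -0.2, 4.4]
grip_width: 0.0459
```

{"op": "send_rows", "data": {
  "series": [0, 0, 0, 0, 0.1, 0, 0, 0, 0, -0.3, 0, 0, 0, 0, -0.7, 0, 0, 0, 0, -1, 0, 0, 0, 0, -1, 0, 0, -1, 0, -1, 0, 0, -4, 0, -1, 0, 0, -8, 0, -1, 0, 0, -12, 0, -1, 0, 0, -15, 0, -1]
}}

```text
t: 55.48
tcp_pos: [0.6308, 0.0205, 0.2336]
eef_rot: [[-0.993, 0.115, 0.002], [0.115, 0.993, -0.0], [-0.002, 0.0, -1.0]]
wrist_force: [0.6, -0.3, 0.1]
grip_width: 0.0852
```

```bash
python3 go.py .45 .05 .3 88
```

```text
t 55.48 tcp [0.6308 0.0205 0.2336] jaw 83.43 grip 0.0852 F [ 0.6 -0.3  0.1] tilt [-0.0023  0.     -1.    ]
  -> [18.29  0.86 -6.68] turn -0.080 dist rows 3.1
```

{"op": "send_rows", "data": {
  "series": [4, 3, -1, 0, -1, 9, 7.5, -2, 0, -1, 13.5, 11.5, -2, 0, -1, 18, 16, -2, 0, -1, 22.5, 20.5, -2, 0, -1, 27, 25, -2, 0, -1, 31, 29, -2, 0, -1, 34.5, 32.5, -2, 0, -1, 36.5, 35, -2, 0, -1, 37, 36, -2, 0, -1]
}}

```text
t: 56.72
tcp_pos: [0.3032, 0.4217, 0.2515]
eef_rot: [[-0.994, 0.112, 0.001], [0.112, 0.994, 0.001], [-0.001, 0.001, -1.0]]
wrist_force: [-0.5, -0.4, -0.1]
grip_width: 0.0859
```

{"op": "send_rows", "data": {
  "series": [0, 0, 0, 0, -1, 0, 0, 0, 0, -1, 0, 0, 0, 0, -1]
}}

```text
t: 57.1
tcp_pos: [0.3051, 0.4197, 0.2509]
eef_rot: [[-0.993, 0.116, 0.0], [0.116, 0.993, -0.0], [-0.0, -0.0, -1.0]]
wrist_force: [0.1, -1.4, 0.0]
grip_width: 0.0855
```

Run:
```python
from meas import *
for n in("top","side"):
    p,d=optics.read_camera(n); cv2.imwrite(f"pics/{n}30.png",p[:,:,::-1]); np.savez(f"{n}30.npz",p=p,d=d)
p,d=load("top",30); X=cloud("top",d)
for nm,nr,z0,z1,zt in [("botcap",(.622,-.066),.122,.14,.132),("cancap",(.63,.02),.116,.135,.125),("canbody",(.63,.02),.1,.115,.108),
  ("tin",(.6886,-.029),.056,.07,.062),("potA",(.698,.069),.053,.067,.060),("potB",(.691,-.122),.053,.067,.060),("jar",(.479,-.299),.06,.073,.066)]:
    a,ec,er,rc,k=topface("top",X,0,z0,z1,nr,zt); print(nm,np.round(a,4),np.round(ec,4),round(er,3),np.round(rc[0],4),"ang %.1f"%rc[2])
print(r.get_obs()['dq'],r.get_obs()['grip_width'])
```

```text
botcap [ 0.6242 -0.0675] [ 0.6246 -0.0666] 0.028 [ 0.6242 -0.0678] ang 2.3
cancap [0.6316 0.021 ] [0.6316 0.0211] 0.025 [0.6316 0.0207] ang 2.4
canbody [0.6302 0.0214] [0.6322 0.022 ] 0.064 [0.6316 0.0213] ang 83.4
tin [ 0.6893 -0.026 ] [ 0.6894 -0.0253] 0.062 [ 0.6892 -0.026 ] ang 88.1
potA [0.6987 0.071 ] [0.6987 0.0705] 0.039 [0.6983 0.0713] ang 2.7
potB [ 0.6929 -0.1209] [ 0.6927 -0.1211] 0.039 [ 0.6933 -0.1209] ang 47.3
jar [ 0.48   -0.2971] [ 0.4796 -0.2968] 0.052 [ 0.4802 -0.2969] ang 1.7
[0.37442909 0.08767266 0.01515864 0.06671561 0.00646522 0.02532452] 0.08523670295103165
```

View pics/top30.png

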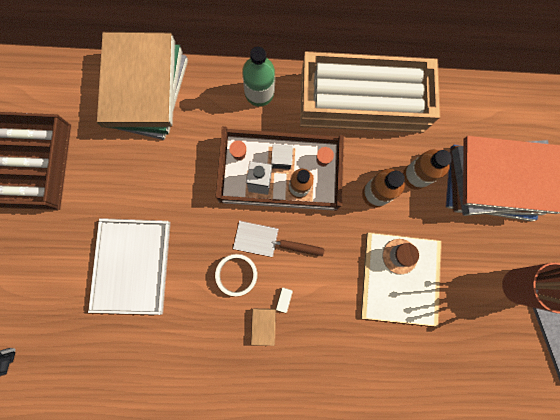

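View pics/side30.png

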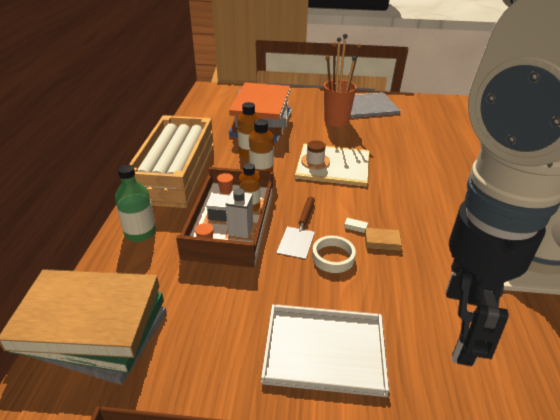

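The top view shows the bottle, can and both pots within 0.6 mm of their starting spots. The tin is in the gap and the jar on the coaster, both within about 2.5 mm of centre. Everything is upright and the arm is clear, so I'm handing in.

```bash
python3 -c "
from rig import ticket
print(ticket.sign_off())"
```

```text
the job is handed in; nothing more can be done
None
```

The job is done and handed in at about 57 s, in the order you asked. The can and bottle went into the tray, the jar over the rail onto the coaster, and the tin into the gap. Then the bottle and the can went back, and everything was let go.

Last checks, with the arm clear:

| Item | Result |
|---|---|
| Bottle | 0.6 mm from its first measured spot |
| Can | 0.5 mm from its first measured spot, facing the same way |
| Both pots | unmoved, to within 0.2 mm |
| Tin | square to the rack; within 1 mm of the cork inlay's centre by the wrist camera, about 2 mm from the jar's old spot by the top camera |
| Jar | within 1 mm of the coaster's centre by the wrist camera, about 2.3 mm off by the top camera |

- **Camera disagreement:** the top and wrist cameras differ by about 1–2 mm, which matches the stated calibration accuracy, so the two readings for the tin and the jar don't fully agree.
- **Upright:** everything stood upright in the last top and side pictures, and no check failed.

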